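Fit the end cap and hold the lens over the joint

TASK

Fit-up check before welding: set the loose steel end cap on the pipe stub, spigot down inside the pipe, so that it sits seated and level on the rim; lower it on rather than dropping it. Then pick up the hand lens and hold it level over the cap, centred so that the whole joint shows through the lens, with its frame at the height of the top end of the upright blade of the combination square, which is set to the lens's focal height. Finish while still holding the lens there, steady and touching nothing else, and leave the stub, the square and everything else on the bench where they are.

Things in the scene. Friction and masses are not known exactly. Their poses are not given: they have to be found in the camera images.
- stub: the work: a bare steel pipe stub, 60 mm outside, 48 mm inside, open at the top, welded upright on a 100 x 100 x 8 mm steel base plate that lies loose on the bench (1.1 kg). Rim 78 mm above the bench. Origin: centre of the plate's underside, z up, x and y along the plate's sides.
- cap: end cap: round, bare steel, 0.2 to 0.4 kg, standing on its spigot. From the bottom: spigot 43 mm diameter, 6 tall, lower edge chamfered 2; plate 56 diameter, 6 thick; boss 30 diameter, 25 tall, to hold it by. Origin: centre of the spigot's underside, z up along its axis. Seated, the spigot has 2.5 mm play all round in the pipe, the plate rests on the rim, and the origin is 72 mm above the stub's.
- loupe: hand lens (0.14 to 0.23 kg) lying flat: black round frame 94 mm across, 18 thick, round an 84 mm clear lens; one straight black handle, 24 wide, 18 thick, along the body's -x from 47 to 167 mm from the lens centre. Balances on the handle, 58 mm from the lens centre. Origin: centre of the frame's underside; z is the optical axis, up as it lies.
- lens_center (a point): centre of the lens, midway in the frame's thickness: 9 mm above the underside
- square: combination square standing fixed on the bench 130 to 160 mm behind the stub (along the stub's +x): a dark cast head, 100 mm long along the body's y, 18 mm thick and 60 mm tall, with a bright steel blade rising straight up out of it. Origin on the bench under the blade.
- blade_top (a point): centre of the top end of the square's blade (blade 20 mm wide along the square's y, 3 mm thick); the blade can be set so that this end is 150 to 195 mm above the bench. Its height is the height for the lens. The blade slides in the head if pushed hard (over 15 N).
- tin: bystander: closed round metal tin, 58 mm across, 42 mm tall. Origin under its centre
- magnet: bystander: flat triangular welding magnet, 60 x 60 x 18 mm. Origin under its middle
- offcut: bystander: short loose ring of the same pipe, 60 mm outside, 40 mm tall, no base plate. Origin under its centre
- nut: bystander: large hexagon nut, 53 mm across corners, 24 mm tall. Origin under its centre
- pliers: bystander: pliers lying flat, 190 x 65 x 18 mm, long way along its x. Origin near the pivot
- hammer: bystander: chipping hammer lying flat, 260 mm long along its x, head 150 mm wide at the +x end, 28 mm high. Origin on the handle
- can: bystander: upright spray can, 66 mm across, 190 mm tall. Origin under its centre
- brush: bystander: wire brush with a wooden back, 250 mm along its y, 26 mm wide, 38 mm high. Origin under its middle
Things that resemble listed ones, but are neither listed nor needed, are in the scene too. What is shaped like the cap but blue or purple is not meant. Leave any yellow look-alike of the square alone.

How it is judged:
On the way, in this order (a step that is already met when the one before it is completed fails the run):
1. the cap is seated level on the stub's rim and let go (horizontal distance between cap and stub below 0.0045 m and z of cap in the frame of stub between 0.069 and 0.0745 m and angle between each of cap, stub's own z axis and vertical below 0.05 rad and contact force between the fingers and cap below 0.2 N), for 0.3 s.
2. the lens is lifted clear of the bench in the gripper (height (world z) of lens_center above 0.06 m and contact force between the fingers and loupe above 1 N), for 0.2 s.
At the end, for the whole second after the job is handed in: Cap seated: within 4.5 mm of the pipe axis, level within 0.05 rad, spigot in, let go. Lens held still by the gripper alone: centre within 12 mm of the cap axis, mid-plane within 9 mm of the height of the blade end, upright and level within 0.14 rad (all of step 1 and horizontal distance between lens_center and cap below 0.012 m and z of lens_center in the frame of blade_top between -0.009 and 0.009 m and angle between loupe's own z axis and vertical below 0.14 rad and linear speed of loupe below 0.03 m/s and angular speed of loupe below 0.2 rad/s and contact force between the fingers and loupe above 1 N and contact force between loupe and stub below 0.2 N and contact force between loupe and cap below 0.2 N and contact force between loupe and square below 0.2 N and contact force between loupe and can below 0.2 N); the arm keeps its last pose, push and grip.
It fails at once if the cap is dropped (falls free faster than 0.5 m/s) (contact force between the fingers and cap below 0.1 N and linear speed of cap above 0.5 m/s).
It fails at once if the stub is shifted by more than 25 mm (distance of stub from where it was at the start of the episode above 0.025 m).
It fails at once if the square's blade is knocked or reset by more than 5 mm (distance of blade_top from where it was at the start of the episode above 0.005 m).
It fails at once if something else on the bench is moved by more than 25 mm (distance of any of tin, magnet, offcut, nut, pliers, hammer, can, brush from where it was at the start of the episode above 0.025 m).
It also fails if it takes over 67 s, if anything falls off the work surface, if the arm or the gripper's body presses on something with over 40 N, if the wrist force passes 120 N, or if a joint passes its speed limit or range.

ROBOT

A 6-joint arm with a two-finger parallel gripper is mounted at the origin on the work surface. World frame = base frame: x ahead of the robot, y to its left, z up, the work surface at z = 0. Lengths are in m, angles in rad, forces in N, time in s.
With the tool pointing down it reaches from about 0.25 to 0.775 m from the base axis. Payload 4 kg.
Tool frame: the origin (TCP) lies between the finger pads; the fingertips stand 14 mm ahead of it and the grasp point (between the pads) lies 5 mm behind it; z points along the fingers, y is the direction in which the jaws open and shut (so a half turn about z gives the same grasp; the last joint's range is limited). The gripper opens to 94 mm and grips with 3 to 60 N. Pads are 16 mm wide; open, the fingers measure 119 mm over their backs; the gripper's body (75 mm by 177 mm) begins 78 mm behind the grasp point.
Start: joints at [1.075, 0.087, 1.371, -0, 1.684, -0.103], TCP at [0.211, 0.508, 0.22] pointing down, gripper open.
Joint ranges: [-3.1, 3.1], [-0.76, 2.03], [0.27, 2.55], [-1.08, 4.22], [0.17, 2.65], [-2.57, 2.57]. Speed limits (rad/s): [2.79, 2.79, 3.14, 3.14, 3.14, 3.14].

INTERFACE

Orientations are given as [roll, pitch, yaw] about the fixed x, y, z axes, in that order (R = Rz(yaw) Ry(pitch) Rx(roll)).
In Python, from bench import robot, cams, spotter gives the robot as it stands.
- The arm moves only by the shell command python3 -m inch 'ROWS'. ROWS is JSON, a list of rows, each an object of numbers: "grip": the opening, from 0 (shut) to 1 (fully open); "dx", "dy", "dz": the shift along the tool's x, y, z in units of 25 mm (1.0 is 25 mm); "rx", "ry", "rz": the turn, a rotation vector about the tool's x, y, z in units of 5 degrees (1.0 is 5 degrees). A call has 1 to 12 rows; each row shifts and turns the pose as measured when the row begins, along the tool's axes as they then stand; what a row does not reach is not made up. A row lasts 1/8 s, in which the tool goes at most 62.5 mm and 10.7 degrees, less where a joint would pass 70% of its speed; a pose out of reach is approached as far as the arm can. A call is refused whole if a number of a shift passes 1 or a number of a turn 1, either way. A call with a gripper value outside its range is refused whole. The fingers move at their own pace and stop on an object; the grip force is fixed at half the most. Time passes only in rows, so rows that do not move let the fingers close. It gives the time, the measured TCP pose, the force and the opening at its end, in the units of the state.
- robot.get_obs(): the state, without advancing time (a new reading comes with each control period).
- cams.snapshot(name): name is "scene" or "side" or "wrist"; returns a dict with "frame" (480x640x3 uint8, red, green, blue), "intrinsics" (3x3 intrinsics, pixels), "eye" and "orientation" of the camera in the world. Camera axes: x right, y up, looking along -z (the intrinsics and any distortion apply to the point x, -y, -z); pixel columns grow to the right and rows downward; lengths in m; the calibration is good to about 2 mm. A picture is of the moment at which its call begins. There is no depth.
- robot.close_job(): hands the job in, once; it reports no verdict.
Trained networks look in a picture, given as the dict that the camera call returned (one of the last four; its "shot" number tells which), for a name from the list of things; names that differ only in an ending like _2 or _b are one class to them, and where a whole thing is asked for, a point or a joint stands for the part that bears it (a point fixed in the world has none). Each returns a list of dicts, best first, with "score" (0 to 1); they miss things now and then, are a little off and sometimes report something else, mostly with a low value. They report only what shows in the picture. A call takes as long as a camera call. They do not tell look-alikes from the thing itself.
- spotter.regions_of(picture, query): "pixels" (480x640 bool, what is visible of it) and "extent" ([left, top, right, bottom] in pixels, round what is visible of it).
- spotter.place_of(picture, query): "pixel" ([column, row] in pixels: a listed point, or the origin of a listed thing).
The state is a dict: "time": time; "joint_positions": joint angles; "qvel": joint speeds; "joint_torque": joint torques, N m; "tool_pos": TCP position; "ee_rot": TCP orientation; "wrist_force": force on the tool from outside, world axes, zero at the start; "wrist_torque": the same for the moment, N m; "width": finger opening in m.
Only numpy, scipy, OpenCV 4.12 (cv2) and the standard library are available. Lean on these libraries where they do the work, as an engineer would, in place of code of your own. Each camera call takes 0.05 s, during which the arm holds its last target.

## Working session

There is one attempt and no reset: what is moved stays moved. The work goes in short steps, Python scripts to look and compute and a shell command to move; the robot and the scene stay as the last step left them, time stands still between calls to the robot, and variables do not carry over. Pictures are saved under pics/ and viewed, and the job is handed in when it is done.

```bash
ls; mkdir -p pics
python3 - <<'E'
from bench import robot,cams,spotter
import cv2,numpy as np
np.set_printoptions(precision=4,suppress=True)
print(robot.get_obs())
for n in ["scene","side","wrist"]:
    p=cams.snapshot(n); cv2.imwrite(f"pics/{n}0.png",p["frame"][:,:,::-1]); print(n,p["eye"],p["orientation"],p["intrinsics"],p.keys())
print(robot.get_obs()["time"])
E
```

```text
pics
{'time': 0.0, 'joint_positions': array([ 1.0749,  0.0879,  1.3723, -0.    ,  1.6836, -0.1031]), 'qvel': array([-0.0017,  0.0008, -0.0012,  0.001 , -0.0006, -0.0009]), 'joint_torque': array([ -0.0005, -34.0199, -30.2419,   0.0717,   0.0332,  -0.0002]), 'tool_pos': array([0.2103, 0.5077, 0.2183]), 'ee_rot': array([-3.1394, -0.0002,  2.7488]), 'wrist_force': array([0.4345, 0.162 , 0.1491]), 'wrist_torque': array([-0.0249,  0.0031,  0.0263]), 'width': 0.0941790009534659}
scene [ 1.7134 -0.1951  1.0455] [0.8752 0.0103 1.387 ] [[541.8957   0.     316.0505]
 [  0.     541.8957 237.678 ]
 [  0.       0.       1.    ]] dict_keys(['frame', 'intrinsics', 'eye', 'orientation', 'shot'])
side [0.5069 0.9967 1.2371] [ 0.7221  0.0201 -3.0412] [[477.5546   0.     315.3116]
 [  0.     477.5546 231.653 ]
 [  0.       0.       1.    ]] dict_keys(['frame', 'intrinsics', 'eye', 'orientation', 'shot'])
wrist [0.1417 0.5372 0.3838] [-0.2597  0.0019  1.1781] [[416.2916   0.     324.9098]
 [  0.     416.2916 238.694 ]
 [  0.       0.       1.    ]] dict_keys(['frame', 'intrinsics', 'eye', 'orientation', 'shot'])
0.15
```

View pics/scene0.png

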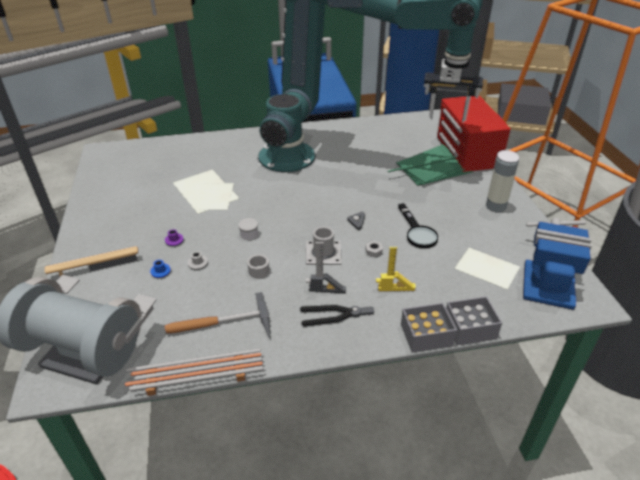

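View pics/side0.png

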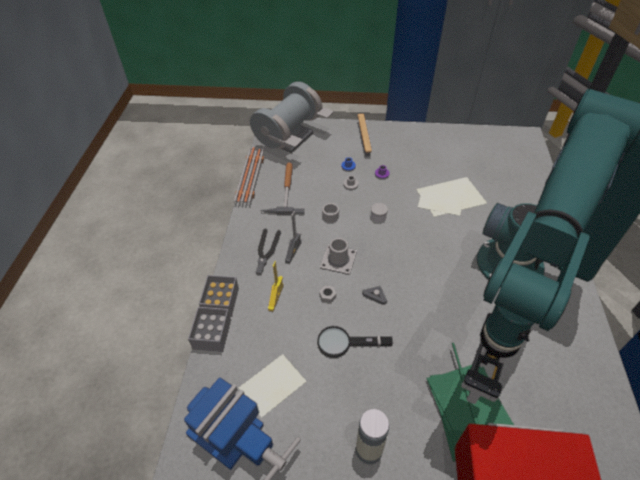

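View pics/wrist0.png

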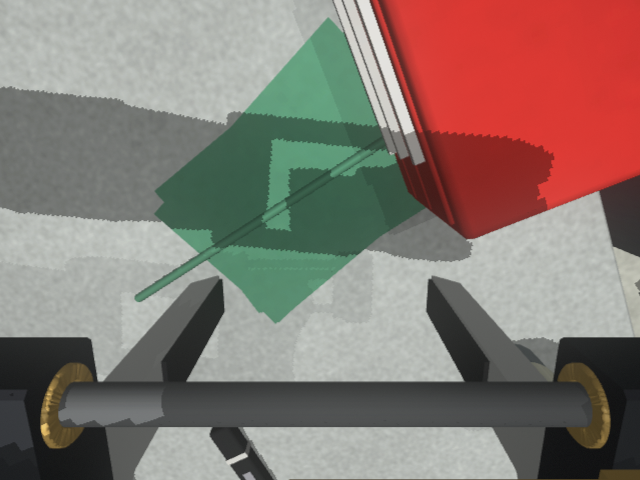

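The steel cap is at scene (198,260) / side (350,183), with the blue one at scene (160,269) and the purple one at (174,238). The stub is at (323,242), the dark square at (320,275), its yellow look-alike at (393,275), and the lens at (422,236).

```bash
cat > h.py <<'E'
from bench import robot,cams,spotter
import cv2,numpy as np
from scipy.spatial.transform import Rotation as Rn
from scipy.optimize import least_squares
np.set_printoptions(precision=4,suppress=True)
def RW(p): return Rn.from_euler('xyz',p["orientation"]).as_matrix()
def proj(p,X):
    X=np.atleast_2d(X); c=(X-p["eye"])@RW(p); c=c*[1,-1,-1]
    q=c@np.array(p["intrinsics"]).T; return q[:,:2]/q[:,2:]
def ray(p,px):
    d=np.linalg.inv(p["intrinsics"])@[px[0],px[1],1.]; return RW(p)@(d*[1,-1,-1])
def atz(p,px,z):
    d=ray(p,px); e=np.array(p["eye"]); return e+d*(z-e[2])/d[2]
def tri(obs):
    A=[];b=[]
    for p,px in obs:
        d=ray(p,px); d/=np.linalg.norm(d); M=np.eye(3)-np.outer(d,d); A.append(M); b.append(M@p["eye"])
    A=np.vstack(A);b=np.hstack(b); x=np.linalg.lstsq(A,b,rcond=None)[0]
    return x,[np.linalg.norm(proj(p,x)[0]-px) for p,px in obs]
def save(p,name,box=None,k=1):
    f=p["frame"][:,:,::-1]
    if box is not None: f=f[box[1]:box[3],box[0]:box[2]]
    f=cv2.resize(f,None,fx=k,fy=k,interpolation=cv2.INTER_CUBIC); cv2.imwrite("pics/"+name,f)
def obs():
    o=robot.get_obs(); print("t",round(o["time"],3),"tcp",o["tool_pos"],"rpy",o["ee_rot"],"F",o["wrist_force"],"w",round(o["width"],4)); return o
E
python3 - <<'E'
from h import *
s=cams.snapshot("scene"); d=cams.snapshot("side")
save(s,"s_crop.png",(140,190,460,350),2.5); save(d,"d_crop.png",(220,130,420,370),2.5)
for q in ["stub","cap","loupe","lens_center","square","blade_top","tin","magnet","offcut","nut","can","pliers","hammer","brush"]:
    a=spotter.place_of(s,q); b=spotter.place_of(d,q)
    print(q,[(np.round(x["pixel"],1),round(x["score"],2)) for x in a[:4]],[(np.round(x["pixel"],1),round(x["score"],2)) for x in b[:4]])
    for x in a[:3]:
        for y in b[:3]:
            X,e=tri([(s,x["pixel"]),(d,y["pixel"])])
            if max(e)<4: print("   ",X,np.round(e,1))
obs()
E
```

```text
stub [(array([321.8, 256.3]), 0.94)] [(array([339.8, 261.5]), 0.91)]
    [ 0.5489  0.0269 -0.0147] [0.2 0.2]
cap [(array([157.8, 269.4]), 0.78), (array([199.1, 266.8]), 0.51), (array([175.9, 240.8]), 0.51)] [(array([332.5, 339. ]), 0.65), (array([378.8, 175.1]), 0.57), (array([347.2, 166.9]), 0.5), (array([349.8, 187.3]), 0.48)]
    [ 0.4274 -0.4675 -0.079 ] [3.6 2.7]
    [ 0.5468 -0.4339  0.0066] [2.7 1.9]
    [ 0.4258 -0.3886  0.0077] [1.  0.8]
loupe [(array([422.7, 239.6]), 0.6)] [(array([335.2, 343.8]), 0.86)]
    [ 0.5432  0.3352 -0.0044] [0.9 1. ]
lens_center [] [(array([330.4, 340.7]), 0.95)]
square [(array([320.2, 288.3]), 0.9), (array([387.9, 292.4]), 0.6), (array([361.7, 223.1]), 0.28)] [(array([295.1, 253. ]), 0.62), (array([276.4, 294.6]), 0.62)]
    [ 0.695   0.0012 -0.006 ] [3.1 2.5]
    [ 0.7356  0.1751 -0.0097] [0.8 0.7]
blade_top [(array([394.1, 248.5]), 0.81), (array([320.6, 242. ]), 0.75)] [(array([296.4, 210.5]), 0.66), (array([271., 264.]), 0.57)]
    [0.7382 0.1777 0.1496] [0.7 0.6]
    [ 0.6929 -0.0085  0.1719] [3.  2.4]
tin [(array([251.3, 234. ]), 0.75)] [(ar
[... 343 characters left out ...]
0.5881 -0.1629 -0.0073] [2.2 1.7]
nut [(array([372.6, 251.8]), 0.55)] [(array([382.3, 217.9]), 0.67), (array([326.9, 295.1]), 0.53)]
    [0.5785 0.1728 0.0024] [0.2 0.2]
can [] [(array([368.9, 451.1]), 0.62)]
pliers [(array([346.2, 314.8]), 0.83)] [(array([263.5, 258.5]), 0.63), (array([332.1, 340.3]), 0.32), (array([373.1, 299.1]), 0.31)]
    [ 0.7991  0.0439 -0.0015] [0.5 0.4]
hammer [(array([221. , 321.5]), 0.89)] [(array([287.1, 192.3]), 0.85)]
    [ 0.764  -0.2731  0.0011] [1.  0.7]
brush [(array([ 94.8, 269.5]), 0.77)] [(array([363.5, 137.9]), 0.58)]
    [ 0.4936 -0.618  -0.0008] [0.5 0.3]
t 1.65 tcp [0.2105 0.5081 0.2195] rpy [3.1415 0.     2.7488] F [-0.3394 -0.4979  0.1678] w 0.0934
```

View pics/s_crop.png

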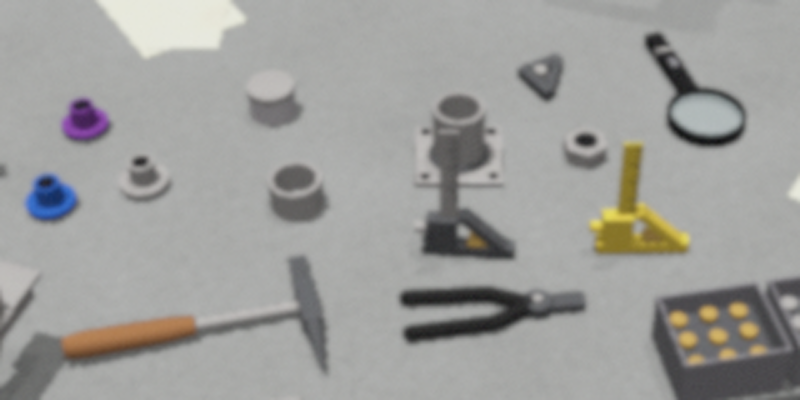

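View pics/d_crop.png

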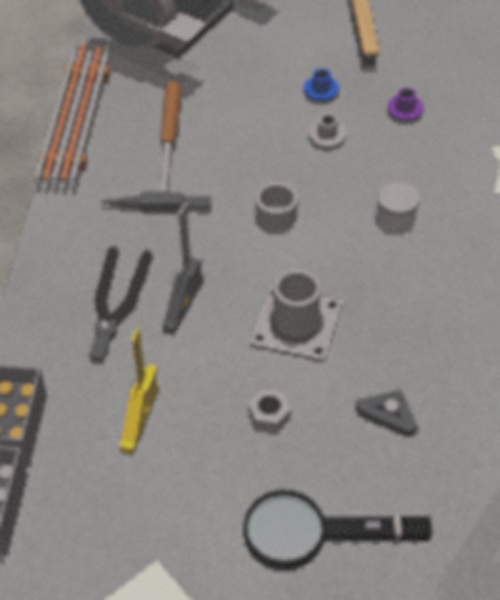

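Run:
```python
from h import *
s=cams.snapshot("scene"); d=cams.snapshot("side")
for n,a,b in [("cap org",(199.1,266.8),(349.8,187.3)),("loupe",(422.7,239.6),(335.2,343.8))]:
    print(n,tri([(s,a),(d,b)]))
print(atz(s,(199.1,266.8),0),atz(d,(349.8,187.3),0))
for q in ["stub","can","tin"]:
  for p in (s,d):
    for r in spotter.regions_of(p,q)[:2]: print(q,r["extent"],r["score"])
```

```text
cap org (array([ 0.5338, -0.3263, -0.0082]), [np.float64(0.2905186796243534), np.float64(0.21992793182099876)])
loupe (array([ 0.5432,  0.3352, -0.0044]), [np.float64(0.921684295692323), np.float64(0.9636131150546151)])
[ 0.542  -0.3258  0.    ] [ 0.534  -0.3165  0.    ]
stub [323.1, 237.4, 355.8, 273.8] 0.58
can [487.9, 150.9, 517.0, 211.4] 0.58
can [358.6, 408.6, 389.0, 462.7] 0.75
tin [239.2, 218.9, 259.7, 243.2] 0.94
tin [397.5, 203.9, 438.1, 249.3] 0.17
tin [372.2, 202.7, 387.5, 222.7] 0.59
```

Candidates for the cap are steel at scene (198,260), blue at (160,269) and purple at (174,238). The bare steel one fits, and the crop confirms it. For the square, the dark one at (320,275) is meant rather than the yellow one at (393,275). First I turn the tool to yaw π so the axes line up with the world.

```bash
python3 -m inch '[{"grip":1,"rz":-0.9,"dz":-0.3},{"grip":1,"rz":-0.9,"dz":-0.3},{"grip":1,"rz":-0.9},{"grip":1,"rz":-0.9},{"grip":1,"rz":-0.9}]'
python3 - <<'E'
from h import *
o=obs(); p=cams.snapshot("wrist"); print(p["eye"]-o["tool_pos"],p["orientation"])
for z in (0,0.04): print([atz(p,q,z)-o["tool_pos"] for q in [(325,238),(325,0),(325,380),(0,238)]])
d=cams.snapshot("side"); print("can",atz(d,(368.9,451.1),0))
E
```

```text
t 2.05 tcp [0.2106 0.5081 0.2195] rpy [3.1415 0.     2.7488] F [-0.0192  0.0646 -0.5179] w 0.094
[-0.0688  0.0292  0.1654] [-0.2599 -0.0001  1.1781]
[array([ 0.0251, -0.0096, -0.2195]), array([-0.1637,  0.0686, -0.2195]), array([ 0.1679, -0.0687, -0.2195]), array([-0.0938, -0.2967, -0.2195])]
[array([ 0.0154, -0.0056, -0.1795]), array([-0.1538,  0.0645, -0.1795]), array([ 0.1433, -0.0585, -0.1795]), array([-0.0912, -0.2629, -0.1795])]
can [0.438  0.6176 0.    ]invalid input at $[0]: expected keys grip, dx, dy, dz, rx, ry, rz
```

```bash
python3 -m inch '[{"grip":1,"dx":0,"dy":0,"dz":-0.3,"rx":0,"ry":0,"rz":-0.9},{"grip":1,"dx":0,"dy":0,"dz":-0.3,"rx":0,"ry":0,"rz":-0.9},{"grip":1,"dx":0,"dy":0,"dz":0,"rx":0,"ry":0,"rz":-0.9},{"grip":1,"dx":0,"dy":0,"dz":0,"rx":0,"ry":0,"rz":-0.9},{"grip":1,"dx":0,"dy":0,"dz":0,"rx":0,"ry":0,"rz":-0.9}]'
```

```text
time: 2.78
tool_pos: [0.2105, 0.5081, 0.235]
ee_rot: [3.142, 0.0, -3.129]
wrist_force: [-0.4, 0.1, 0.1]
width: 0.0939
```

```bash
python3 -m inch '[{"grip":1,"dx":-1,"dy":-0.8,"dz":0,"rx":0,"ry":0,"rz":0},{"grip":1,"dx":-1,"dy":-0.8,"dz":0,"rx":0,"ry":0,"rz":0},{"grip":1,"dx":-1,"dy":-0.8,"dz":0,"rx":0,"ry":0,"rz":0},{"grip":1,"dx":-1,"dy":-0.8,"dz":0,"rx":0,"ry":0,"rz":0},{"grip":1,"dx":-1,"dy":-0.8,"dz":0,"rx":0,"ry":0,"rz":0},{"grip":1,"dx":-1,"dy":-0.8,"dz":0,"rx":0,"ry":0,"rz":0},{"grip":1,"dx":-1,"dy":-0.8,"dz":0,"rx":0,"ry":0,"rz":0},{"grip":1,"dx":-1,"dy":-0.8,"dz":0,"rx":0,"ry":0,"rz":0},{"grip":1,"dx":-1,"dy":-0.8,"dz":0,"rx":0,"ry":0,"rz":0},{"grip":1,"dx":-1,"dy":-0.8,"dz":0,"rx":0,"ry":0,"rz":0},{"grip":1,"dx":-1,"dy":-0.8,"dz":0,"rx":0,"ry":0,"rz":0},{"grip":1,"dx":0,"dy":0,"dz":0,"rx":0,"ry":0,"rz":0}]'
python3 - <<'E'
from h import *
import pickle
o=obs(); p=cams.snapshot("wrist"); save(p,"w1.png"); pickle.dump(p,open("w1.pkl","wb"))
E
```

```text
time: 4.28
tool_pos: [0.497, 0.2859, 0.2347]
ee_rot: [3.14, 0.0, -3.126]
wrist_force: [-0.5, -0.6, 0.0]
width: 0.094
t 4.275 tcp [0.497  0.2859 0.2347] rpy [ 3.1402  0.0005 -3.126 ] F [-0.5409 -0.6177  0.0303] w 0.094
```

View pics/w1.png

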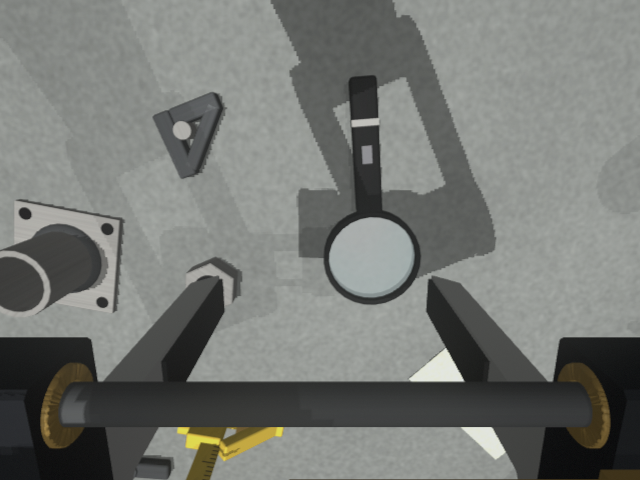

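The lens is at (372,257) with the handle running up to (363,80). The stub rim is at (20,282), the plate corners show, and the magnet and nut are visible too.

```bash
python3 - <<'E'
from h import *
p=cams.snapshot("wrist")
for q in ["loupe","lens_center"]:
    for r in spotter.place_of(p,q)[:2]: print(q,r["pixel"],r["score"],atz(p,r["pixel"],0.0 if q=="loupe" else .009))
r=spotter.regions_of(p,"loupe")[0]; m=r["pixels"].astype(np.uint8); print(r["extent"],m.sum())
g=cv2.cvtColor(p["frame"],cv2.COLOR_RGB2GRAY)
# lens disc contour after opening removes handle
k=cv2.getStructuringElement(cv2.MORPH_ELLIPSE,(45,45)); disc=cv2.morphologyEx(m,cv2.MORPH_OPEN,k)
c=max(cv2.findContours(disc,0,1)[0],key=len)
pts=np.array([atz(p,q,0.012)[:2] for q in c[:,0,:].astype(float)],np.float32)
print("disc",cv2.minEnclosingCircle(pts), pts.mean(0), cv2.fitEllipse(pts))
han=m.copy(); han[205:]=0; yy,xx=np.nonzero(han); h=np.array([atz(p,(x,y),0.018)[:2] for x,y in zip(xx,yy)],np.float32)
print("handle line",cv2.fitLine(h,cv2.DIST_L2,0,.01,.01).ravel(), h.min(0),h.max(0))
E
python3 -m inch '[{"grip":1,"dx":0,"dy":-1,"dz":0,"rx":0,"ry":0,"rz":-0.18},{"grip":1,"dx":0,"dy":-1,"dz":0,"rx":0,"ry":0,"rz":0},{"grip":1,"dx":0,"dy":-1,"dz":0,"rx":0,"ry":0,"rz":0},{"grip":1,"dx":0,"dy":-1,"dz":0,"rx":0,"ry":0,"rz":0},{"grip":1,"dx":0,"dy":-1,"dz":0,"rx":0,"ry":0,"rz":0},{"grip":1,"dx":0,"dy":-1,"dz":0,"rx":0,"ry":0,"rz":0},{"grip":1,"dx":0,"dy":-1,"dz":0,"rx":0,"ry":0,"rz":0},{"grip":1,"dx":0,"dy":-1,"dz":0,"rx":0,"ry":0,"rz":0},{"grip":1,"dx":0,"dy":-1,"dz":0,"rx":0,"ry":0,"rz":0},{"grip":1,"dx":0,"dy":-1,"dz":0,"rx":0,"ry":0,"rz":0},{"grip":1,"dx":0,"dy":-1,"dz":0,"rx":0,"ry":0,"rz":0},{"grip":1,"dx":0,"dy":0,"dz":0,"rx":0,"ry":0,"rz":0}]'
python3 - <<'E'
from h import *
import pickle
o=obs(); p=cams.snapshot("wrist"); save(p,"w2.png"); pickle.dump(p,open("w2.pkl","wb"))
for r in spotter.place_of(p,"blade_top")[:2]: print(r)
E
```

```text
lens_center [370.8, 255.9] 0.76 [0.5426 0.3338 0.009 ]
time: 6.02
tool_pos: [0.5009, 0.017, 0.2373]
ee_rot: [3.136, 0.006, -3.083]
wrist_force: [-0.3, 0.5, 0.5]
width: 0.0941
t 6.025 tcp [0.5009 0.017  0.2373] rpy [ 3.1364  0.0063 -3.0834] F [-0.287   0.5482  0.4505] w 0.0941Traceback (most recent call last):
  File "<stdin>", line 5, in <module>
IndexError: list index out of range
```

View pics/w2.png

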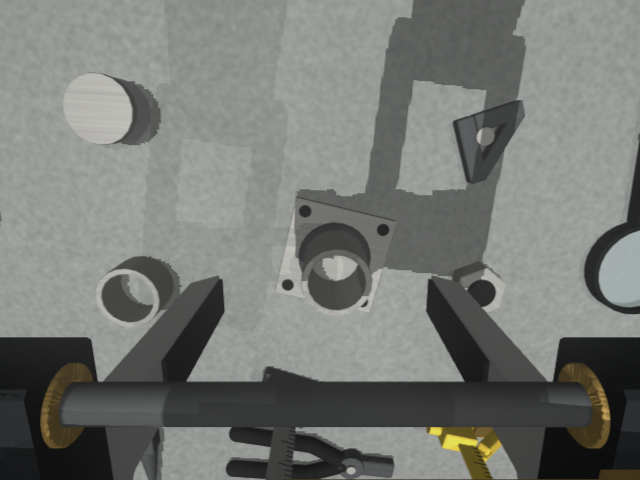

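The stub rim is at (337,282), from 302 to 371 across. The offcut is at (130,297), the tin at (98,108), and the square's blade shows behind the bar at (282,455). I fit the rim and the lens circle on the images.

```bash
cat >> h.py <<'E'
def fitcirc(p,x0,z,radii,signs=None,rng=0.012,name=None,box=None,k=3,mask=None):
    """maximise gradient magnitude along projected circles of given radii centred at x0,z"""
    g=cv2.GaussianBlur(cv2.cvtColor(p["frame"],cv2.COLOR_RGB2GRAY),(0,0),1.0).astype(np.float32)
    G=np.hypot(cv2.Sobel(g,cv2.CV_32F,1,0),cv2.Sobel(g,cv2.CV_32F,0,1))
    G=np.minimum(G,150)
    t=np.linspace(0,2*np.pi,180,endpoint=False)
    if mask is not None: t=t[mask(t)]
    def sc(c):
        s=0
        for r in radii:
            u=proj(p,np.c_[c[0]+r*np.cos(t),c[1]+r*np.sin(t),np.full(len(t),z)]).astype(np.float32)
            s+=cv2.remap(G,u[:,0:1],u[:,1:2],cv2.INTER_LINEAR).mean()
        return s
    best=max(((sc((x0[0]+a,x0[1]+b)),x0[0]+a,x0[1]+b) for a in np.arange(-rng,rng,.001) for b in np.arange(-rng,rng,.001)))
    best=max(((sc((best[1]+a,best[2]+b)),best[1]+a,best[2]+b) for a in np.arange(-.001,.001,.00025) for b in np.arange(-.001,.001,.00025)))
    if name:
        f=np.ascontiguousarray(p["frame"][:,:,::-1]); bx=box
        f=f[bx[1]:bx[3],bx[0]:bx[2]]; f=cv2.resize(f,None,fx=k,fy=k,interpolation=cv2.INTER_CUBIC)
        T=np.linspace(0,2*np.pi,73)
        for r in radii:
            u=(proj(p,np.c_[best[1]+r*np.cos(T),best[2]+r*np.sin(T),np.full(73,z)])-bx[:2])*k
            cv2.polylines(f,[u.astype(np.int32)],True,(0,0,255),1)
        cv2.imwrite("pics/"+name,f)
    return np.array(best)
E
python3 - <<'E'
from h import *
import pickle
p=pickle.load(open("w2.pkl","rb"))
print("rim",[fitcirc(p,atz(p,(337,282),.078)[:2],z,(.030,.024),name="rim.png" if z==.078 else None,box=(250,180,420,330)) for z in (.074,.078,.082)])
q=pickle.load(open("w1.pkl","rb"))
print("lens",[fitcirc(q,(.5426,.3338),z,(.047,.042),name="lens.png" if z==.018 else None,box=(300,60,450,310),k=2.3) for z in (.01,.018,.026)])
g=cv2.cvtColor(q["frame"],cv2.COLOR_RGB2GRAY)
for r in (90,110,140,175,195):
    row=g[r,340:400].astype(int); xs=np.nonzero(row<55)[0]+340; print(r,xs.min(),xs.max(),[atz(q,(x,r),.018)[:2] for x in (xs.min(),xs.max()+1)])
E
```

```text
rim [array([197.4119,   0.5529,   0.0312]), array([195.6883,   0.5517,   0.0309]), array([189.9888,   0.5504,   0.0307])]
lens [array([244.3027,   0.5456,   0.3336]), array([247.4969,   0.5426,   0.3323]), array([181.1161,   0.5413,   0.3316])]
90 349 376 [array([0.3905, 0.3061]), array([0.3901, 0.3304])]
110 351 377 [array([0.407 , 0.3083]), array([0.4067, 0.332 ])]
140 353 378 [array([0.4326, 0.3109]), array([0.4323, 0.3342])]
175 354 380 [array([0.4637, 0.3129]), array([0.4633, 0.3375])]
195 355 380 [array([0.4821, 0.3144]), array([0.4817, 0.3385])]
```

```bash
python3 -m inch '[{"grip":1,"dx":0,"dy":-1,"dz":0,"rx":0,"ry":0,"rz":0.67},{"grip":1,"dx":0,"dy":-1,"dz":0,"rx":0,"ry":0,"rz":0},{"grip":1,"dx":0,"dy":-1,"dz":0,"rx":0,"ry":0,"rz":0},{"grip":1,"dx":0,"dy":-1,"dz":0,"rx":0,"ry":0,"rz":0},{"grip":1,"dx":0,"dy":-1,"dz":0,"rx":0,"ry":0,"rz":0},{"grip":1,"dx":0,"dy":-1,"dz":0,"rx":0,"ry":0,"rz":0},{"grip":1,"dx":0,"dy":-1,"dz":0,"rx":0,"ry":0,"rz":0},{"grip":1,"dx":0,"dy":-1,"dz":0,"rx":0,"ry":0,"rz":0},{"grip":1,"dx":0,"dy":-1,"dz":0,"rx":0,"ry":0,"rz":0},{"grip":1,"dx":0,"dy":-1,"dz":0,"rx":0,"ry":0,"rz":0},{"grip":1,"dx":0,"dy":-1,"dz":0,"rx":0,"ry":0,"rz":0},{"grip":1,"dx":0,"dy":-1,"dz":0,"rx":0,"ry":0,"rz":0}]'; python3 -m inch '[{"grip":1,"dx":0,"dy":-1,"dz":0,"rx":0,"ry":0,"rz":0},{"grip":1,"dx":0,"dy":0,"dz":0,"rx":0,"ry":0,"rz":0}]'
python3 - <<'E'
from h import *
import pickle
o=obs(); p=cams.snapshot("wrist"); save(p,"w3.png"); pickle.dump(p,open("w3.pkl","wb"))
E
```

```text
time: 7.62
tool_pos: [0.5107, -0.2712, 0.236]
ee_rot: [3.129, 0.011, -3.113]
wrist_force: [-0.3, -0.2, -0.2]
width: 0.094
time: 7.88
tool_pos: [0.5118, -0.2979, 0.2351]
ee_rot: [3.128, 0.01, -3.113]
wrist_force: [-0.2, 0.4, 0.5]
width: 0.0939
t 7.875 tcp [ 0.5118 -0.2979  0.2351] rpy [ 3.1284  0.0103 -3.1128] F [-0.2499  0.3914  0.5044] w 0.0939
```

View pics/w3.png

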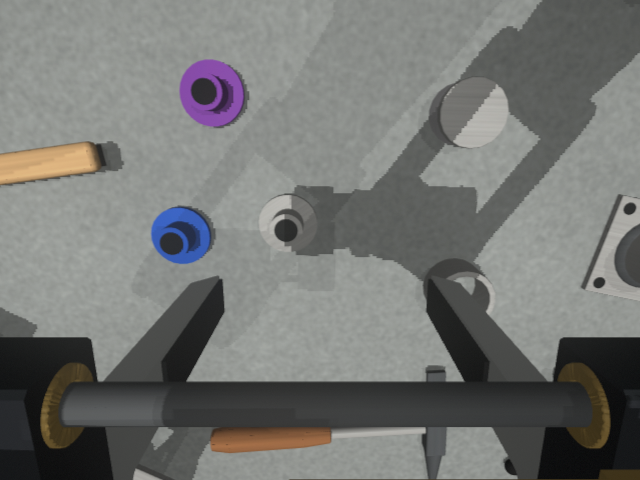

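View pics/rim.png

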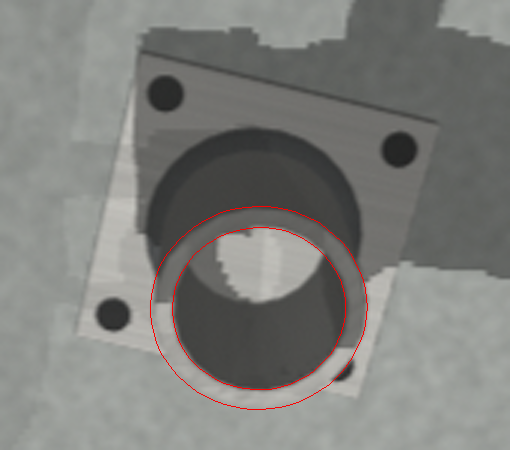

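View pics/lens.png

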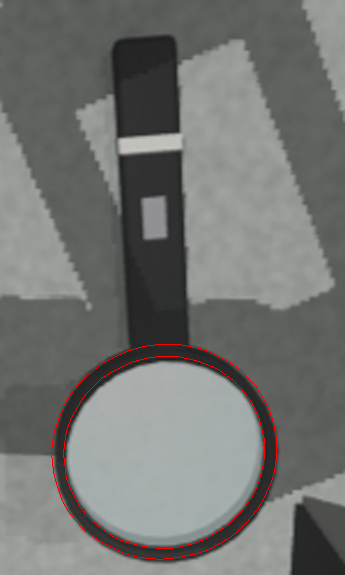

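The steel cap is at (286,222), apart from the blue one at (181,236) and the purple one at (212,93). The rim and lens fits overlay well.

Run:
```python
from h import *
import pickle
p=pickle.load(open("w3.pkl","rb"))
print("plate",fitcirc(p,(.538,-.322),.012,(.028,),rng=.015,name="cp.png",box=(230,170,350,270),k=4))
print("boss",[fitcirc(p,(.538,-.322),z,(.015,),rng=.015,name="cb.png",box=(230,170,350,270),k=4) for z in (.034,.037,.04)])
```

```text
plate [59.9026  0.5325 -0.3125]
boss [array([98.1947,  0.5245, -0.3282]), array([97.1121,  0.5238, -0.3282]), array([95.6176,  0.5232, -0.328 ])]
```

View pics/cp.png

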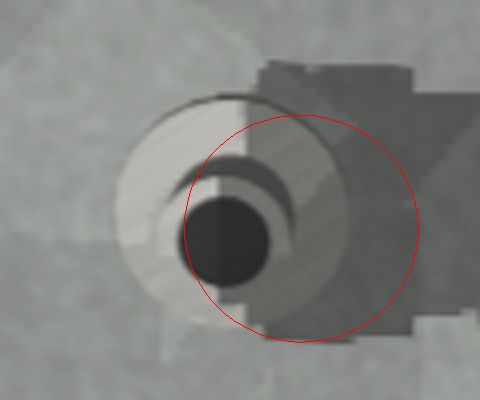

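View pics/cb.png

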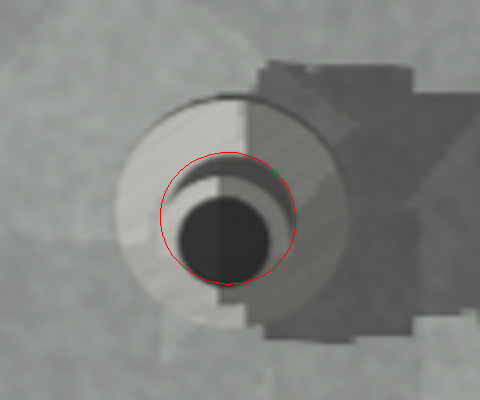

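Run:
```python
from h import *
import pickle
p=pickle.load(open("w3.pkl","rb")); q=[p,]
print(atz(p,(288.0,222.8),.012),atz(p,(286,230.2),.037))
for z,px in((.012,(288.0,222.8)),(.037,(286,230.2))):print(fitcirc(p,atz(p,px,z)[:2],z,(.028,) if z<.02 else (.015,),rng=.003,name="c%d.png"%(z*1000),box=(230,170,350,270),k=4))
```

```text
[ 0.5281 -0.3291  0.012 ] [ 0.529  -0.3291  0.037 ]
[56.9663  0.5296 -0.3294]
[86.3004  0.525  -0.3279]
```

View pics/c12.png

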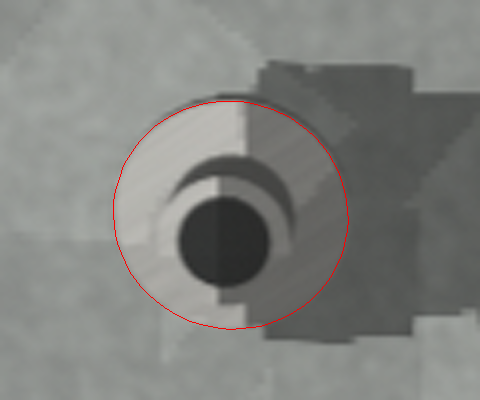

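View pics/c37.png

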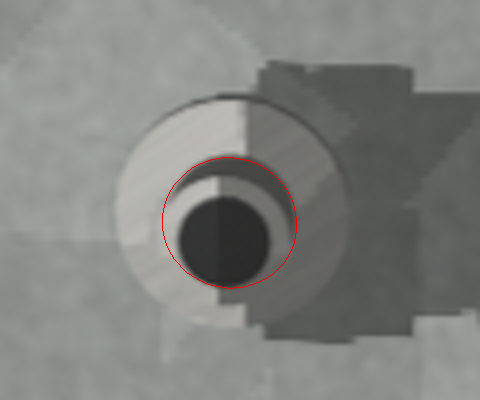

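```bash
cat >> h.py <<'E'
def plan(x,yaw=np.pi):
    o=obs(); R=Rn.from_euler('xyz',o["ee_rot"]); D=Rn.from_euler('xyz',[np.pi,0,yaw])
    print("shift units",R.inv().apply(np.array(x)-o["tool_pos"])/.025,"level-axes",D.inv().apply(np.array(x)-o["tool_pos"])/.025,"turn units",np.degrees((R.inv()*D).as_rotvec())/5)
E
python3 -c "
from h import *
plan((.529,-.329,.09))"
```

```text
t 7.925 tcp [ 0.5119 -0.297   0.2353] rpy [ 3.128   0.0106 -3.112 ] F [ 0.0601 -0.0536  0.5171] w 0.0937
shift units [-0.5829 -1.3773  5.7995] level-axes [-0.6828 -1.2787  5.8112] turn units [0.1575 0.1195 0.34  ]
```

```bash
python3 -m inch '[{"grip":0.7,"dx":0,"dy":0,"dz":0,"rx":0.16,"ry":0.12,"rz":0.34},{"grip":0.7,"dx":-0.34,"dy":-0.64,"dz":0.9,"rx":0,"ry":0,"rz":0},{"grip":0.7,"dx":-0.34,"dy":-0.64,"dz":0.9,"rx":0,"ry":0,"rz":0},{"grip":0.7,"dx":0,"dy":0,"dz":0.9,"rx":0,"ry":0,"rz":0},{"grip":0.7,"dx":0,"dy":0,"dz":0.9,"rx":0,"ry":0,"rz":0},{"grip":0.7,"dx":0,"dy":0,"dz":0.9,"rx":0,"ry":0,"rz":0},{"grip":0.7,"dx":0,"dy":0,"dz":0.9,"rx":0,"ry":0,"rz":0},{"grip":0.7,"dx":0,"dy":0,"dz":0,"rx":0,"ry":0,"rz":0}]'
python3 - <<'E'
from h import *
plan((.529,-.329,.03)); p=cams.snapshot("wrist"); save(p,"w4.png")
a=cams.snapshot("side"); save(a,"a4.png",(300,120,420,260),4)
E
```

```text
time: 8.93
tool_pos: [0.5314, -0.3262, 0.0941]
ee_rot: [-3.142, -0.002, 3.142]
wrist_force: [0.5, 0.3, -0.4]
width: 0.066
t 8.925 tcp [ 0.5314 -0.3262  0.0941] rpy [-3.1416 -0.002   3.1416] F [ 0.468   0.2975 -0.3663] w 0.066
shift units [ 0.09   -0.1103  2.5626] level-axes [ 0.0951 -0.1103  2.5624] turn units [-0.0002 -0.0227 -0.0004]
```

View pics/w4.png

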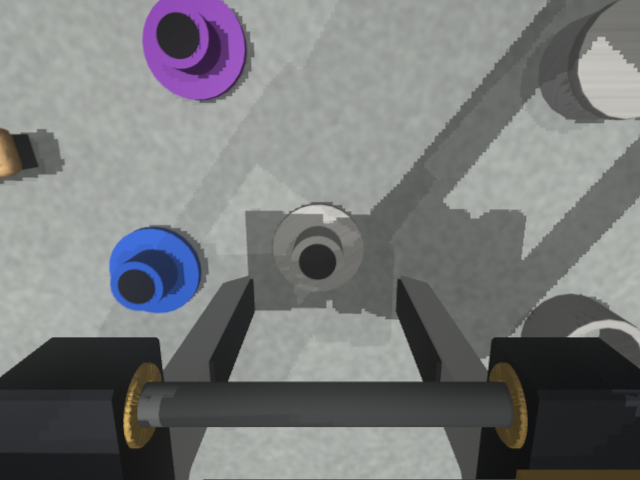

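View pics/a4.png

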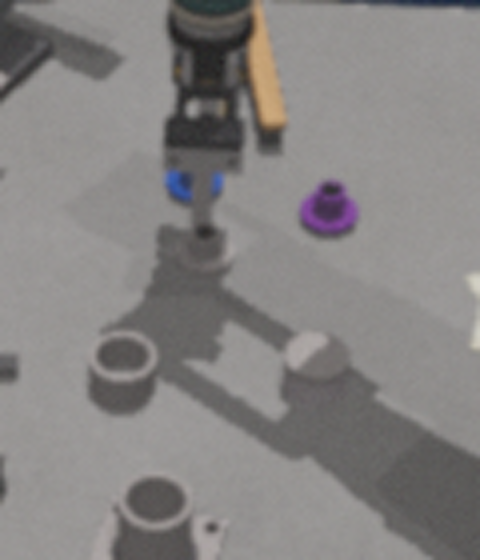

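The steel cap's boss top is at wrist (318,262), between the fingers; the blue one is at (140,280), well clear.

```bash
python3 - <<'E'
from h import *
p=cams.snapshot("wrist"); print(atz(p,(318,262),.037),atz(p,(318.5,249),.012), obs()["tool_pos"])
E
python3 -m inch '[{"grip":0.7,"dx":0.1,"dy":-0.11,"dz":0.8,"rx":0,"ry":0,"rz":0},{"grip":0.7,"dx":0,"dy":0,"dz":0.7,"rx":0,"ry":0,"rz":0},{"grip":0.7,"dx":0,"dy":0,"dz":0.7,"rx":0,"ry":0,"rz":0},{"grip":0.7,"dx":0,"dy":0,"dz":0.2,"rx":0,"ry":0,"rz":0},{"grip":0.7,"dx":0,"dy":0,"dz":0,"rx":0,"ry":0,"rz":0}]'
```

```text
t 9.075 tcp [ 0.5332 -0.3278  0.0982] rpy [-3.1372  0.004   3.1415] F [-1.1077 -0.4954 -0.0499] w 0.0655
[ 0.5322 -0.3309  0.037 ] [ 0.5318 -0.331   0.012 ] [ 0.5332 -0.3278  0.0982]
time: 9.7
tool_pos: [0.5314, -0.3316, 0.0354]
ee_rot: [-3.136, 0.006, 3.141]
wrist_force: [-0.0, -0.4, -0.4]
width: 0.0658
```

```bash
python3 -m inch '[{"grip":0.7,"dx":0,"dy":0,"dz":0.2,"rx":-0.06,"ry":0.07,"rz":0},{"grip":0.7,"dx":0,"dy":0,"dz":0,"rx":0,"ry":0,"rz":0},{"grip":0.7,"dx":0,"dy":0,"dz":0,"rx":0,"ry":0,"rz":0}]'
python3 - <<'E'
from h import *
for i in range(3):
    obs(); p=cams.snapshot("wrist")
save(p,"w5.png")
E
```

```text
time: 10.07
tool_pos: [0.5323, -0.3322, 0.0314]
ee_rot: [-3.14, 0.001, 3.141]
wrist_force: [0.3, -0.1, -0.3]
width: 0.066
t 10.075 tcp [ 0.5323 -0.3322  0.0314] rpy [-3.1398  0.0012  3.1413] F [ 0.2573 -0.0824 -0.3102] w 0.066
t 10.125 tcp [ 0.5323 -0.3322  0.0314] rpy [-3.1398  0.0012  3.1413] F [-0.1853  1.1317  0.025 ] w 0.066
t 10.175 tcp [ 0.5322 -0.3321  0.0313] rpy [-3.1399  0.0011  3.1413] F [ 0.8083  0.5304 -1.435 ] w 0.0655
```

View pics/w5.png

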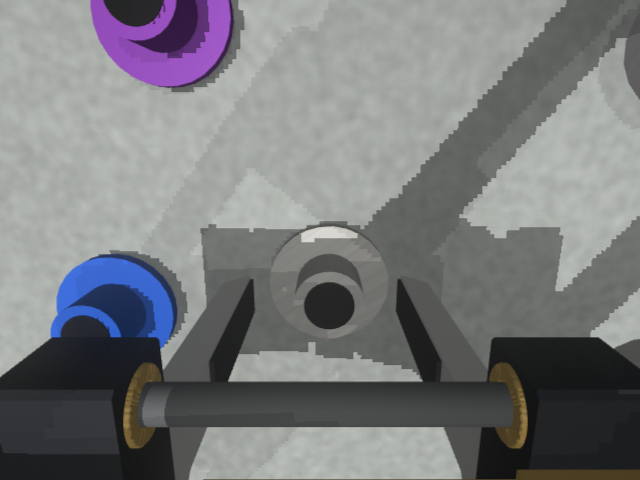

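The boss top is at (329,306), between the pads. Closing.

```bash
python3 - <<'E'
from h import *
p=cams.snapshot("wrist"); print(atz(p,(329,306),.037),atz(p,(329,281.5),.012))
E
python3 -m inch '[{"grip":0.2,"dx":0,"dy":0,"dz":0,"rx":0,"ry":0,"rz":0},{"grip":0.1,"dx":0,"dy":0,"dz":0,"rx":0,"ry":0,"rz":0},{"grip":0,"dx":0,"dy":0,"dz":0,"rx":0,"ry":0,"rz":0},{"grip":0,"dx":0,"dy":0,"dz":0,"rx":0,"ry":0,"rz":0},{"grip":0,"dx":0,"dy":0,"dz":0,"rx":0,"ry":0,"rz":0},{"grip":0,"dx":0,"dy":0,"dz":0,"rx":0,"ry":0,"rz":0}]'; python3 -c "
from h import *
obs()"
```

```text
[ 0.529  -0.3297  0.037 ] [ 0.5277 -0.3295  0.012 ]
time: 11.02
tool_pos: [0.5321, -0.3315, 0.0315]
ee_rot: [-3.141, 0.001, 3.141]
wrist_force: [-0.2, 0.8, 0.2]
width: 0.0293
t 11.025 tcp [ 0.5321 -0.3315  0.0315] rpy [-3.1409  0.0011  3.1414] F [-0.1835  0.7855  0.2046] w 0.0293
```

Gripped at 29.3 mm. Lifting and carrying it toward the stub.

```bash
python3 -m inch '[{"grip":0,"dx":0,"dy":0,"dz":-0.5,"rx":0,"ry":0,"rz":0},{"grip":0,"dx":0,"dy":0,"dz":-0.9,"rx":0,"ry":0,"rz":0},{"grip":0,"dx":0,"dy":0,"dz":-0.9,"rx":0,"ry":0,"rz":0},{"grip":0,"dx":0,"dy":0,"dz":-0.9,"rx":0,"ry":0,"rz":0},{"grip":0,"dx":0,"dy":0.3,"dz":-0.9,"rx":0,"ry":0,"rz":0},{"grip":0,"dx":0,"dy":0.7,"dz":-0.4,"rx":0,"ry":0,"rz":0},{"grip":0,"dx":0,"dy":0.9,"dz":0,"rx":0,"ry":0,"rz":0},{"grip":0,"dx":0,"dy":0.9,"dz":0,"rx":0,"ry":0,"rz":0},{"grip":0,"dx":0,"dy":0.9,"dz":0,"rx":0,"ry":0,"rz":0},{"grip":0,"dx":0,"dy":0.9,"dz":0,"rx":0,"ry":0,"rz":0},{"grip":0,"dx":0,"dy":0.9,"dz":0,"rx":0,"ry":0,"rz":0},{"grip":0,"dx":0,"dy":0.9,"dz":0,"rx":0,"ry":0,"rz":0}]'; python3 -c "
from h import *
plan((.555,.031,.15))"
```

```text
time: 12.52
tool_pos: [0.5268, -0.1576, 0.1406]
ee_rot: [3.132, -0.014, -3.141]
wrist_force: [-0.2, -0.6, -3.3]
width: 0.0289
t 12.525 tcp [ 0.5268 -0.1576  0.1406] rpy [ 3.1324 -0.0139 -3.1408] F [-0.2457 -0.6007 -3.3409] w 0.0289
shift units [-1.1282  7.5473 -0.3207] level-axes [-1.1273  7.5449 -0.3745] turn units [ 0.1055 -0.1593  0.0087]
```

```bash
python3 -m inch '[{"grip":0,"dx":-0.14,"dy":0.9,"dz":-0.1,"rx":0.1,"ry":-0.16,"rz":0},{"grip":0,"dx":-0.14,"dy":0.9,"dz":-0.1,"rx":0,"ry":0,"rz":0},{"grip":0,"dx":-0.14,"dy":0.9,"dz":-0.1,"rx":0,"ry":0,"rz":0},{"grip":0,"dx":-0.14,"dy":0.9,"dz":-0.1,"rx":0,"ry":0,"rz":0},{"grip":0,"dx":-0.14,"dy":0.9,"dz":0,"rx":0,"ry":0,"rz":0},{"grip":0,"dx":-0.14,"dy":0.9,"dz":0,"rx":0,"ry":0,"rz":0},{"grip":0,"dx":-0.14,"dy":0.9,"dz":0,"rx":0,"ry":0,"rz":0},{"grip":0,"dx":-0.14,"dy":0.6,"dz":0,"rx":0,"ry":0,"rz":0},{"grip":0,"dx":0,"dy":0.3,"dz":0,"rx":0,"ry":0,"rz":0},{"grip":0,"dx":0,"dy":0,"dz":0,"rx":0,"ry":0,"rz":0}]'
python3 - <<'E'
from h import *
import pickle
plan((.555,.031,.15))
for n in ("wrist","side","scene"):
    p=cams.snapshot(n); pickle.dump(p,open(n+"6.pkl","wb")); save(p,n+"6.png",None if n=="wrist" else (280,180,400,280) if n=="side" else (260,180,380,300),1 if n=="wrist" else 5)
E
```

```text
time: 13.78
tool_pos: [0.5465, 0.0417, 0.1438]
ee_rot: [3.138, -0.013, -3.13]
wrist_force: [0.7, 0.4, -3.1]
width: 0.0289
t 13.775 tcp [0.5465 0.0417 0.1438] rpy [ 3.1383 -0.0131 -3.1305] F [ 0.732   0.4264 -3.1334] w 0.0289
shift units [-0.3309 -0.4318 -0.2531] level-axes [-0.339  -0.4289 -0.2474] turn units [ 0.0368 -0.1503  0.1272]
```

View pics/wrist6.png

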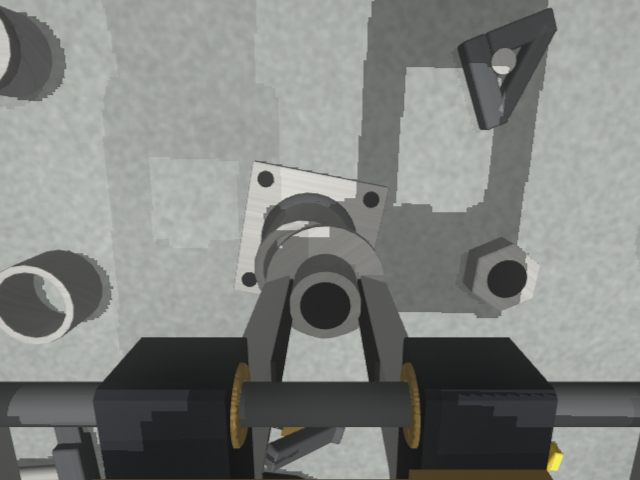

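View pics/side6.png

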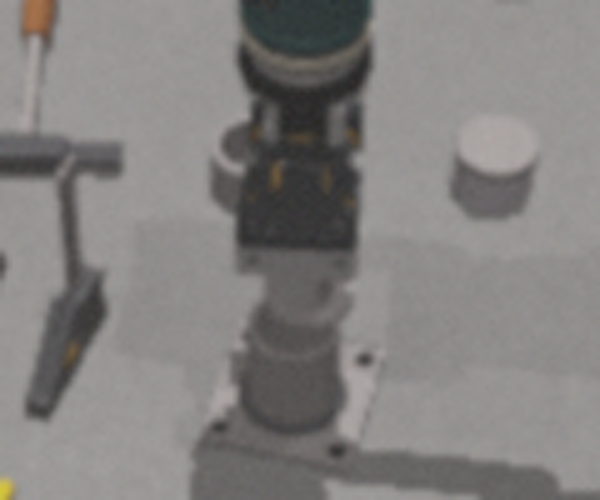

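View pics/scene6.png

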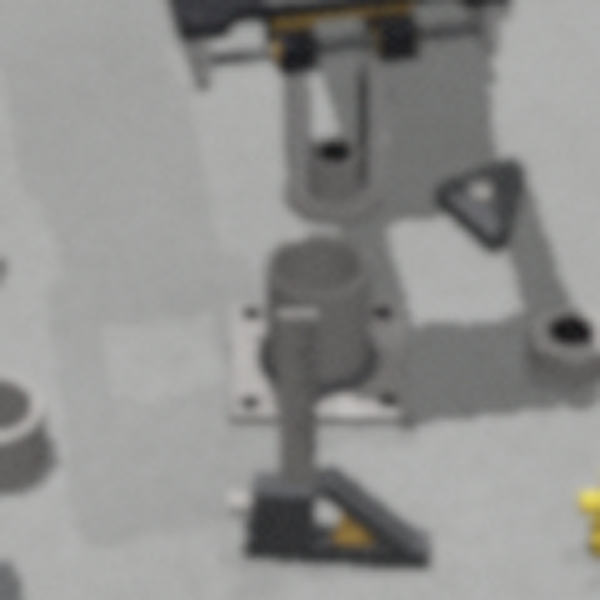

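Run:
```python
from h import *
import pickle
p=pickle.load(open("wrist6.pkl","rb")); z=.1438-.0315
print("boss",atz(p,(325,304.5),z+.037), fitcirc(p,atz(p,(325,304.5),z+.037)[:2],z+.037,(.015,),rng=.003,name="b6.png",box=(230,150,420,350),k=3))
hs=[atz(p,h,.008)[:2] for h in [(265.5,179),(371,200),(250,280)]]
print("holes",hs,"centre",(hs[1]+hs[2])/2, np.linalg.norm(hs[0]-hs[1]),np.linalg.norm(hs[0]-hs[2]))
w=pickle.load(open("w2.pkl","rb"))
hs=[atz(w,h,.008)[:2] for h in [(305,211),(383,230),(288,285)]]
print("w2 centre",(hs[1]+hs[2])/2,np.linalg.norm(hs[0]-hs[1]),np.linalg.norm(hs[0]-hs[2]))
d=pickle.load(open("side6.pkl","rb")); s=pickle.load(open("scene6.pkl","rb"))
# scene rim: ellipse
print("scene rim",fitcirc(s,(.55,.03),.078,(.03,.024),name="sr.png",box=(260,180,380,300),k=5))
# blade top in scene
bt=(260+299/5,180+312/5); bd=(280+68/5,180+160/5); print(bt,bd,tri([(s,bt),(d,bd)]))
for q in("blade_top",): 
  pass
```

```text
boss [0.5429 0.0423 0.1493] [114.2512   0.5434   0.0423]
holes [array([ 0.5063, -0.0005]), array([0.5208, 0.0763]), array([ 0.5836, -0.0143])] centre [0.5522 0.031 ] 0.07814366257389542 0.07849246626679628
w2 centre [0.5521 0.0316] 0.07827403307162605 0.07834610874956907
scene rim [136.0161   0.5575   0.0258]
(319.8, 242.4) (293.6, 212.0) (array([ 0.6985, -0.0079,  0.1709]), [np.float64(1.0020721583536614), np.float64(0.8100001236397827)])
```

View pics/sr.png

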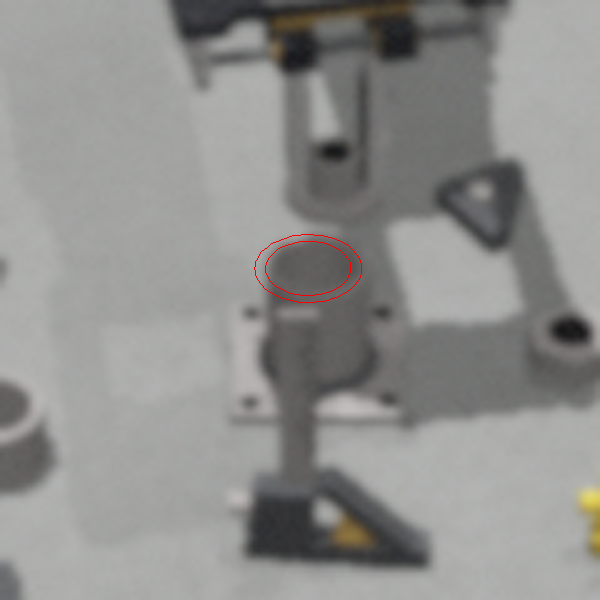

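View pics/b6.png

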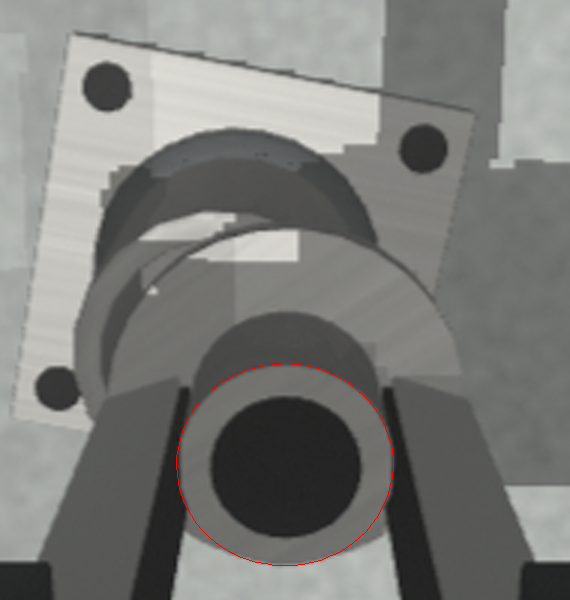

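The wrist view puts the held cap at (0.543,0.042) and the stub at (0.552,0.031). The scene rim fit was off, so I ignore it.

```bash
python3 -m inch '[{"grip":0,"dx":-0.35,"dy":-0.45,"dz":0.2,"rx":0.04,"ry":-0.15,"rz":0.13},{"grip":0,"dx":0,"dy":0,"dz":0.3,"rx":0,"ry":0,"rz":0},{"grip":0,"dx":0,"dy":0,"dz":0,"rx":0,"ry":0,"rz":0},{"grip":0,"dx":0,"dy":0,"dz":0,"rx":0,"ry":0,"rz":0}]'
python3 - <<'E'
from h import *
import pickle
plan((.5553,.0304,.125))
p=cams.snapshot("wrist"); pickle.dump(p,open("wrist7.pkl","wb")); save(p,"wrist7.png")
d=cams.snapshot("side"); save(d,"side7.png",(300,200,380,280),7)
E
```

```text
time: 14.42
tool_pos: [0.5561, 0.0266, 0.1301]
ee_rot: [-3.14, 0.001, 3.135]
wrist_force: [-0.6, 0.4, -3.6]
width: 0.0293
t 14.425 tcp [0.5561 0.0266 0.1301] rpy [-3.1404  0.0006  3.1355] F [-0.5742  0.4285 -3.6322] w 0.0293
shift units [0.0345 0.1536 0.2021] level-axes [0.0335 0.1536 0.2023] turn units [-0.0135  0.0074 -0.07  ]
```

View pics/wrist7.png

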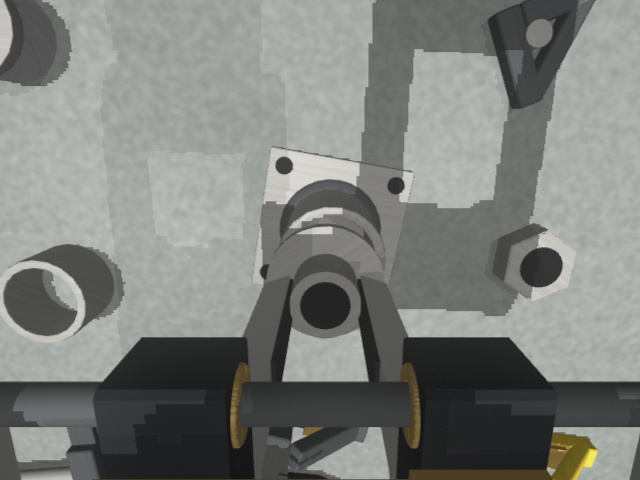

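View pics/side7.png

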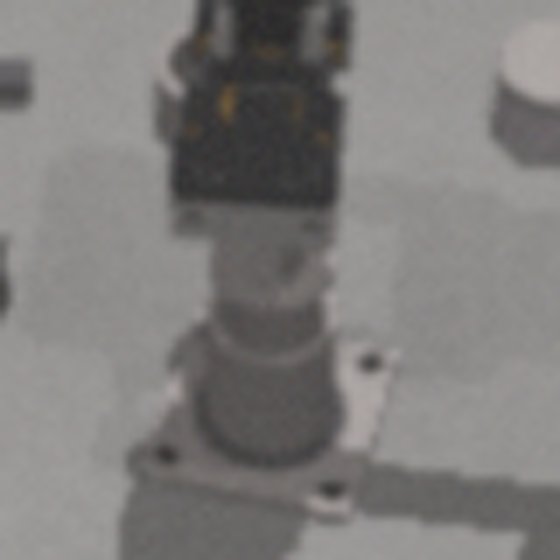

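The cap sits over the pipe but about 4 mm to the right (−y). I correct that and measure again.

```bash
python3 -m inch '[{"grip":0,"dx":0.03,"dy":0.15,"dz":0.2,"rx":0,"ry":0,"rz":-0.07},{"grip":0,"dx":0,"dy":0,"dz":0,"rx":0,"ry":0,"rz":0},{"grip":0,"dx":0,"dy":0,"dz":0,"rx":0,"ry":0,"rz":0}]'
python3 - <<'E'
from h import *
import pickle
plan((.5553,.0304,.115))
p=cams.snapshot("wrist"); pickle.dump(p,open("wrist8.pkl","wb")); save(p,"wrist8.png",(220,120,440,340),3.5)
E
```

```text
time: 14.9
tool_pos: [0.5554, 0.0313, 0.1251]
ee_rot: [-3.141, 0.001, -3.14]
wrist_force: [0.6, -0.2, -2.7]
width: 0.0292
t 14.9 tcp [0.5554 0.0313 0.1251] rpy [-3.1405  0.0012 -3.14  ] F [ 0.5743 -0.2263 -2.6914] w 0.0292
shift units [ 0.0033 -0.034   0.4034] level-axes [ 0.0028 -0.0344  0.4033] turn units [-0.0119  0.014   0.0182]
```

View pics/wrist8.png

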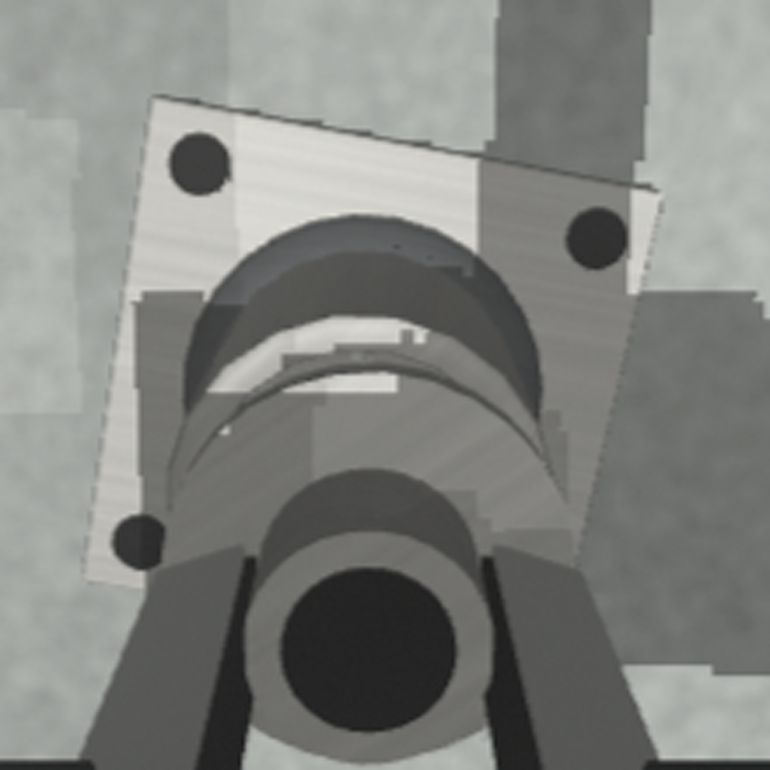

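Run:
```python
from h import *
import pickle
p=pickle.load(open("wrist8.pkl","rb")); z=.1251-.0315
print("boss",atz(p,(325.4,305.2),z+.037), fitcirc(p,atz(p,(325.4,305.2),z+.037)[:2],z+.037,(.015,),rng=.002))
m=lambda t:np.cos(t)<-0.35   # far-side (image upper) arc of plate
print("plate",fitcirc(p,atz(p,(325.4,305.2),z+.037)[:2],z+.012,(.028,),rng=.004,name="p8.png",box=(220,120,440,340),k=3,mask=m))
hs=[atz(p,h,.008)[:2] for h in [(277.1,166.9),(390.6,188.3),(259.7,274.9)]]
print("centre",(hs[1]+hs[2])/2)
print("rim arc",fitcirc(p,(.552,.031),.078,(.03,),rng=.006,name="r8.png",box=(220,120,440,340),k=3,mask=lambda t:np.cos(t)<-0.2))
```

```text
boss [0.5519 0.0321 0.1306] [113.4463   0.5522   0.0319]
plate [80.1274  0.5477  0.0344]
centre [0.5519 0.0307]
rim arc [110.3395   0.552    0.0302]
```

View pics/p8.png

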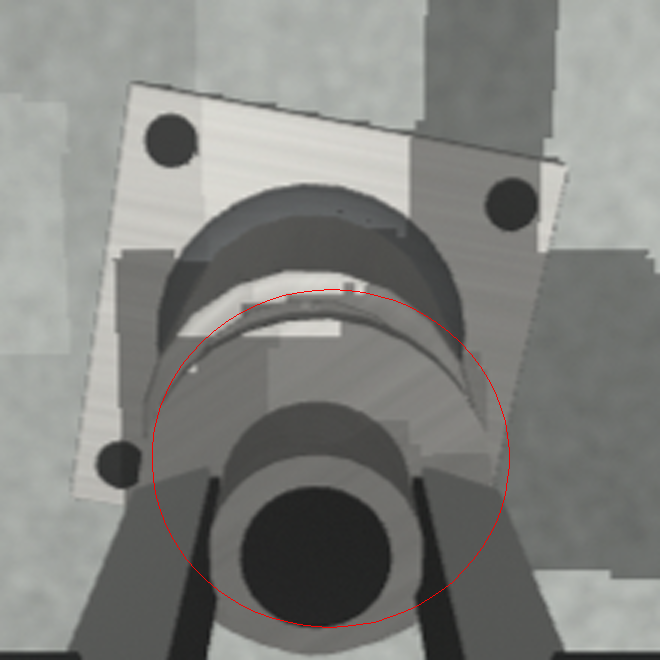

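View pics/r8.png

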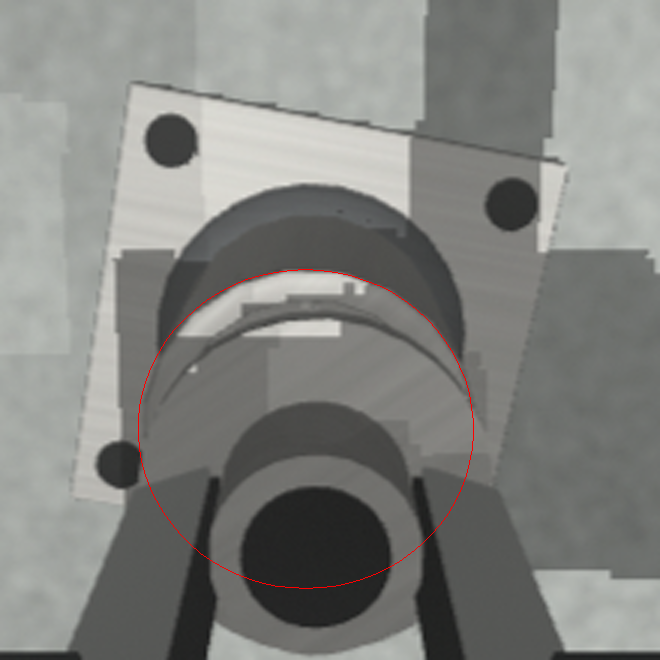

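```bash
python3 -m inch '[{"grip":0,"dx":0,"dy":-0.05,"dz":0.3,"rx":0,"ry":0,"rz":0},{"grip":0,"dx":0,"dy":0,"dz":0.25,"rx":0,"ry":0,"rz":0},{"grip":0,"dx":0,"dy":0,"dz":0,"rx":0,"ry":0,"rz":0}]'; python3 -c "
from h import *
plan((.5554,.0300,.1035))"
```

```text
time: 15.32
tool_pos: [0.5551, 0.0299, 0.11]
ee_rot: [-3.141, 0.001, -3.14]
wrist_force: [0.2, 0.3, -3.6]
width: 0.0292
t 15.325 tcp [0.5551 0.0299 0.11  ] rpy [-3.1406  0.0005 -3.1401] F [ 0.1894  0.332  -3.5513] w 0.0292
shift units [-0.011   0.0056  0.2617] level-axes [-0.0111  0.0054  0.2617] turn units [-0.0117  0.0058  0.0169]
```

```bash
python3 -m inch '[{"grip":0,"dx":0,"dy":0,"dz":0.12,"rx":0,"ry":0,"rz":0},{"grip":0,"dx":0,"dy":0,"dz":0,"rx":0,"ry":0,"rz":0}]';python3 -m inch '[{"grip":0,"dx":0,"dy":0,"dz":0.1,"rx":0,"ry":0,"rz":0},{"grip":0,"dx":0,"dy":0,"dz":0,"rx":0,"ry":0,"rz":0}]'
```

```text
time: 15.58
tool_pos: [0.5551, 0.0298, 0.1067]
ee_rot: [-3.141, 0.0, -3.14]
wrist_force: [0.8, 0.2, -3.2]
width: 0.0293
time: 15.82
tool_pos: [0.5553, 0.0298, 0.1043]
ee_rot: [-3.141, 0.001, -3.14]
wrist_force: [-1.1, -0.7, -4.1]
width: 0.0293
```

```bash
python3 -m inch '[{"grip":0,"dx":0,"dy":0,"dz":0.06,"rx":0,"ry":0,"rz":0},{"grip":0,"dx":0,"dy":0,"dz":0,"rx":0,"ry":0,"rz":0}]'
python3 - <<'E'
from h import *
obs();p=cams.snapshot("wrist"); save(p,"wrist9.png",(220,120,440,340),3.5); obs()
E
```

```text
time: 16.08
tool_pos: [0.5557, 0.0298, 0.1036]
ee_rot: [-3.141, 0.002, -3.14]
wrist_force: [0.1, -0.2, -3.6]
width: 0.0296
t 16.075 tcp [0.5557 0.0298 0.1036] rpy [-3.1406  0.0021 -3.1402] F [ 0.1229 -0.1896 -3.6483] w 0.0296
t 16.125 tcp [0.5557 0.0298 0.1036] rpy [-3.1405  0.0022 -3.1402] F [-0.1024 -0.6292 -3.4496] w 0.0294
```

View pics/wrist9.png

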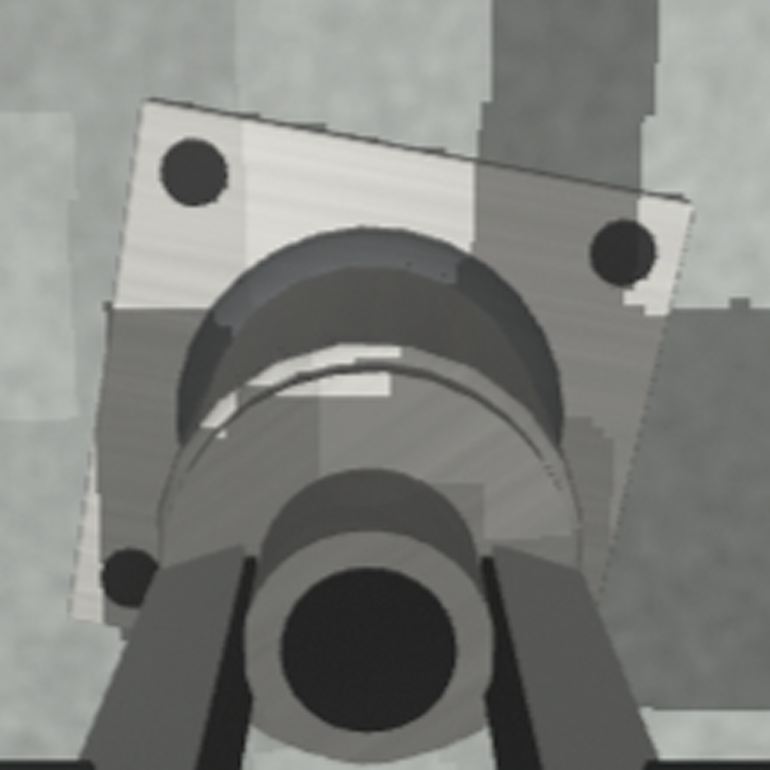

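The plate is nearly concentric with the rim. There is no contact force yet, so I keep lowering.

```bash
for i in 1; do python3 -m inch '[{"grip":0,"dx":0,"dy":0,"dz":0.06,"rx":0,"ry":0,"rz":0},{"grip":0,"dx":0,"dy":0,"dz":0,"rx":0,"ry":0,"rz":0}]';done;  python3 -m inch '[{"grip":0,"dx":0,"dy":0,"dz":0.06,"rx":0,"ry":0,"rz":0},{"grip":0,"dx":0,"dy":0,"dz":0,"rx":0,"ry":0,"rz":0}]'
```

```text
time: 16.38
tool_pos: [0.5559, 0.0298, 0.1035]
ee_rot: [-3.14, 0.003, -3.14]
wrist_force: [0.3, -1.0, -3.4]
width: 0.029
time: 16.62
tool_pos: [0.556, 0.0298, 0.1035]
ee_rot: [-3.14, 0.004, -3.14]
wrist_force: [0.2, 0.1, -2.5]
width: 0.0295
```

```bash
python3 -m inch '[{"grip":0,"dx":0,"dy":0,"dz":0.15,"rx":0,"ry":-0.04,"rz":0},{"grip":0,"dx":0,"dy":0,"dz":0.1,"rx":0,"ry":0,"rz":0}]'
python3 - <<'E'
from h import *
d=cams.snapshot("side"); save(d,"side9.png",(300,200,380,280),7)
s=cams.snapshot("scene"); save(s,"scene9.png",(280,200,360,300),6)
obs()
E
```

```text
time: 16.88
tool_pos: [0.5561, 0.0298, 0.1035]
ee_rot: [-3.14, 0.01, -3.14]
wrist_force: [-5.2, -0.8, 7.4]
width: 0.029
t 16.975 tcp [0.5561 0.0298 0.1035] rpy [-3.1401  0.0096 -3.1399] F [-5.6122 -0.258  10.4255] w 0.0295
```

View pics/side9.png

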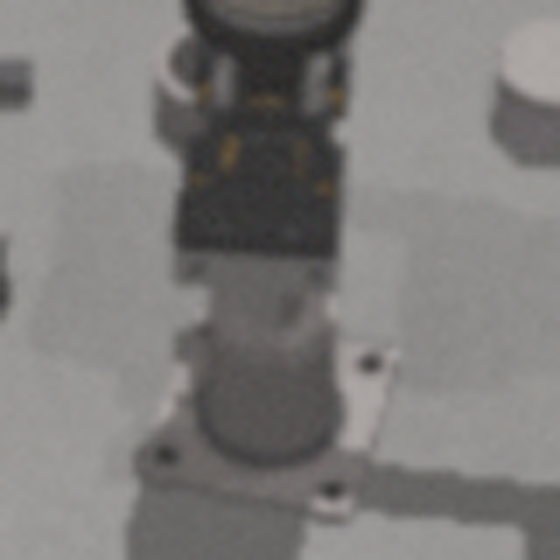

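View pics/scene9.png

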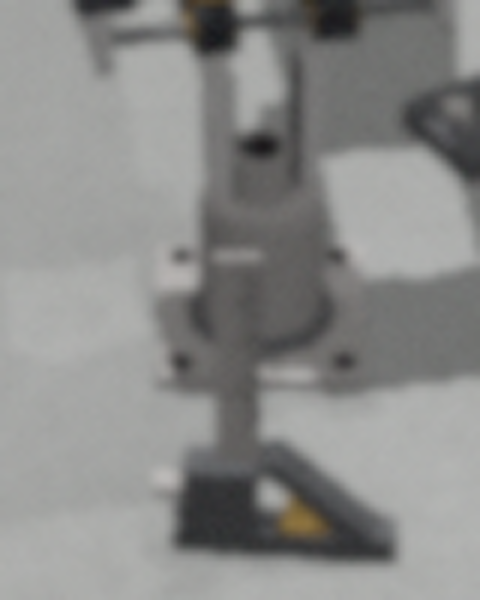

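Contact reads +10 N at z = 0.1035, which is exactly seated height, and no gap shows at the rim. I relax, open and lift.

```bash
python3 -m inch '[{"grip":0,"dx":0,"dy":0,"dz":0,"rx":0,"ry":-0.05,"rz":0},{"grip":0.35,"dx":0,"dy":0,"dz":0,"rx":0,"ry":0,"rz":0},{"grip":0.5,"dx":0,"dy":0,"dz":0,"rx":0,"ry":0,"rz":0},{"grip":0.6,"dx":0,"dy":0,"dz":0,"rx":0,"ry":0,"rz":0},{"grip":0.7,"dx":0,"dy":0,"dz":0,"rx":0,"ry":0,"rz":0},{"grip":0.7,"dx":0,"dy":0,"dz":-0.5,"rx":0,"ry":0,"rz":0},{"grip":0.7,"dx":0,"dy":0,"dz":-1,"rx":0,"ry":0,"rz":0},{"grip":0.9,"dx":0,"dy":0,"dz":-1,"rx":0,"ry":0,"rz":0},{"grip":1,"dx":0.3,"dy":0,"dz":-1,"rx":0,"ry":0,"rz":0},{"grip":1,"dx":0.6,"dy":0,"dz":-1,"rx":0,"ry":0,"rz":0},{"grip":1,"dx":0,"dy":0,"dz":0,"rx":0,"ry":0,"rz":0}]'
python3 - <<'E'
from h import *
import pickle
plan((.5426-.062,.3323-.0055,.10),np.pi+.0893)
p=cams.snapshot("wrist"); pickle.dump(p,open("wrist10.pkl","wb")); save(p,"wrist10.png")
E
```

```text
time: 18.35
tool_pos: [0.5334, 0.0298, 0.2227]
ee_rot: [-3.14, 0.022, -3.14]
wrist_force: [0.8, 0.3, 0.2]
width: 0.0935
t 18.35 tcp [0.5334 0.0298 0.2227] rpy [-3.1397  0.0216 -3.1401] F [0.788  0.2758 0.1597] w 0.0935
shift units [ 2.1998 11.8916  4.841 ] level-axes [ 1.0449 12.0204  4.9096] turn units [-0.0323  0.2459 -1.0059]
```

View pics/wrist10.png

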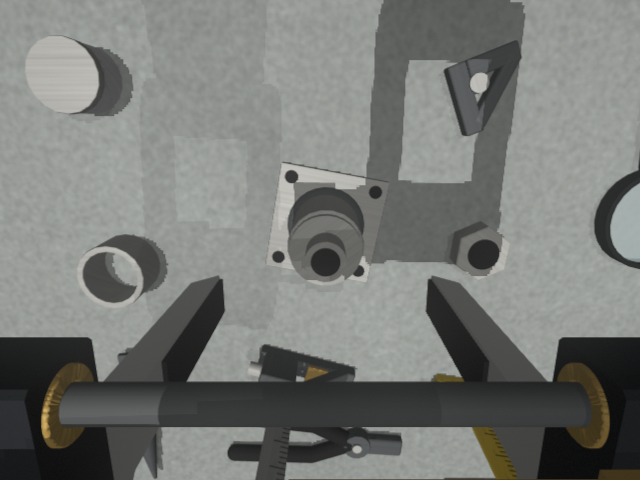

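```bash
python3 - <<'E'
from h import *
import pickle
p=pickle.load(open("wrist10.pkl","rb"))
hs=[atz(p,h,.008)[:2] for h in [(292,176.5),(375.5,192),(277.5,257),(359.5,272)]]
print("stub",np.mean(hs,0),"boss",atz(p,(325,261.5),.109), fitcirc(p,atz(p,(325,261.5),.109)[:2],.109,(.015,),rng=.003), "plate", fitcirc(p,(.552,.031),.084,(.028,),rng=.004))
E
python3 -m inch '[{"grip":1,"dx":0.1,"dy":1,"dz":0,"rx":0,"ry":-0.24,"rz":0},{"grip":1,"dx":0.1,"dy":1,"dz":0,"rx":0,"ry":0,"rz":0},{"grip":1,"dx":0.1,"dy":1,"dz":0,"rx":0,"ry":0,"rz":0},{"grip":1,"dx":0.1,"dy":1,"dz":0,"rx":0,"ry":0,"rz":0},{"grip":1,"dx":0.1,"dy":1,"dz":0,"rx":0,"ry":0,"rz":0},{"grip":1,"dx":0.1,"dy":1,"dz":0,"rx":0,"ry":0,"rz":0},{"grip":1,"dx":0.1,"dy":1,"dz":0,"rx":0,"ry":0,"rz":0},{"grip":1,"dx":0.3,"dy":1,"dz":0,"rx":0,"ry":0,"rz":0},{"grip":1,"dx":0.3,"dy":1,"dz":0,"rx":0,"ry":0,"rz":0},{"grip":1,"dx":0.3,"dy":1,"dz":0,"rx":0,"ry":0,"rz":0},{"grip":1,"dx":0.3,"dy":1,"dz":0,"rx":0,"ry":0,"rz":0},{"grip":1,"dx":0.3,"dy":0.8,"dz":0,"rx":0,"ry":0,"rz":-1}]'
python3 -c "
from h import *
plan((.4806,.3266,.08),np.pi+.0893)"
```

```text
stub [0.552  0.0312] boss [0.5523 0.0304 0.109 ] [65.9131  0.5528  0.0304] plate [79.3204  0.5488  0.03  ]
time: 19.9
tool_pos: [0.4755, 0.3319, 0.1953]
ee_rot: [-3.13, 0.01, -3.055]
wrist_force: [-0.2, -0.5, 0.0]
width: 0.094
t 19.9 tcp [0.4755 0.3319 0.1953] rpy [-3.1299  0.0104 -3.0549] F [-0.2123 -0.4989  0.0466] w 0.094
shift units [-0.1367 -0.1741  4.6158] level-axes [-0.184  -0.2285  4.6118] turn units [-0.1339  0.1188 -0.0305]
```

The cap sits within about 1 mm of the stub axis. On to the lens handle.

```bash
python3 -m inch '[{"grip":0.6,"dx":0,"dy":0,"dz":0,"rx":-0.13,"ry":0.12,"rz":-0.03},{"grip":0.6,"dx":-0.18,"dy":-0.23,"dz":1,"rx":0,"ry":0,"rz":0},{"grip":0.6,"dx":0,"dy":0,"dz":1,"rx":0,"ry":0,"rz":0},{"grip":0.6,"dx":0,"dy":0,"dz":1,"rx":0,"ry":0,"rz":0},{"grip":0.6,"dx":0,"dy":0,"dz":1,"rx":0,"ry":0,"rz":0},{"grip":0.6,"dx":0,"dy":0,"dz":0,"rx":0,"ry":0,"rz":0},{"grip":0.6,"dx":0,"dy":0,"dz":0,"rx":0,"ry":0,"rz":0}]'
python3 - <<'E'
from h import *
import pickle
plan((.4806,.3266,.018),np.pi+.0893)
p=cams.snapshot("wrist"); pickle.dump(p,open("wrist11.pkl","wb")); save(p,"wrist11.png")
g=cv2.cvtColor(p["frame"],cv2.COLOR_RGB2GRAY)
d=cams.snapshot("side"); save(d,"side11.png",(280,270,420,400),5)
E
```

```text
time: 20.78
tool_pos: [0.482, 0.3212, 0.0864]
ee_rot: [-3.137, -0.008, -3.064]
wrist_force: [-0.0, -0.2, 0.3]
width: 0.0567
t 20.775 tcp [0.482  0.3212 0.0864] rpy [-3.1372 -0.0084 -3.0636] F [-0.0375 -0.2256  0.2555] w 0.0567
shift units [0.0178 0.2328 2.737 ] level-axes [0.0384 0.2211 2.7378] turn units [-0.0503 -0.0971 -0.1292]
```

View pics/wrist11.png

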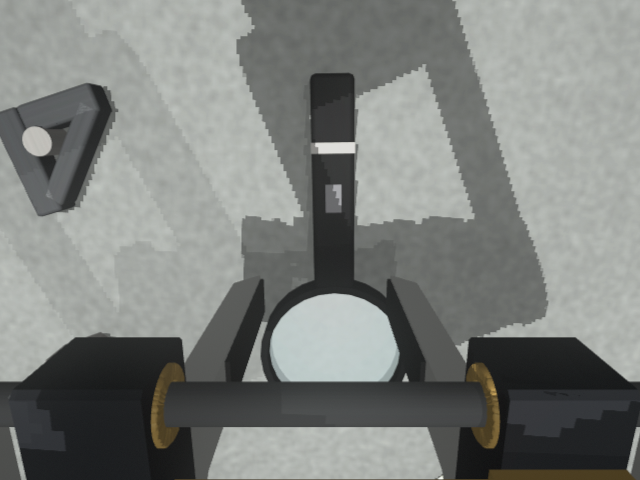

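View pics/side11.png

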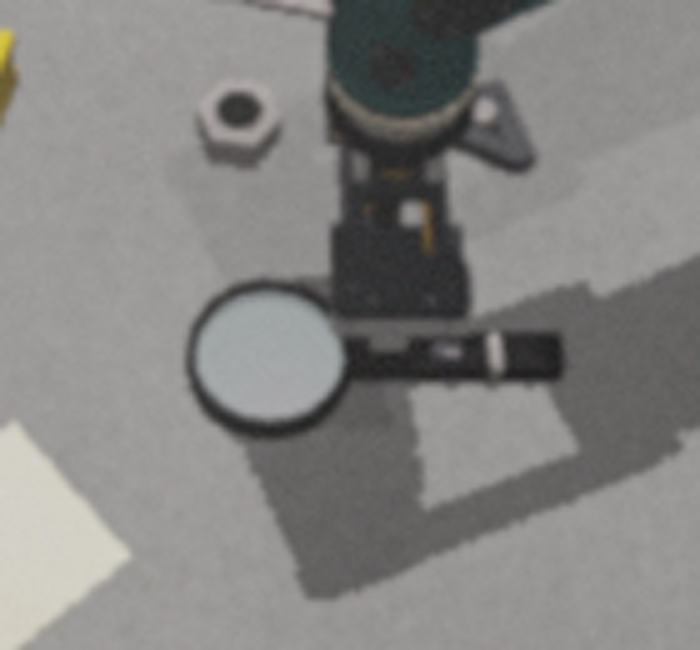

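The handle runs from (332,75) to (333,281) and the frame's top edge is at (333,281). Fingers straddle it, slightly to the left of centre.

Run:
```python
from h import *
import pickle
p=pickle.load(open("wrist11.pkl","rb"))
g=cv2.cvtColor(p["frame"],cv2.COLOR_RGB2GRAY)
C=[]
for r in (90,120,170,220,250,270):
    row=g[r,300:370].astype(int); xs=np.nonzero(row<52)[0]+300
    a,b=atz(p,(xs.min(),r),.018)[:2],atz(p,(xs.max()+1,r),.018)[:2]; C.append((a+b)/2); print(r,xs.min(),xs.max(),C[-1],np.linalg.norm(a-b))
C=np.array(C); k=np.polyfit(C[:,0],C[:,1],1); print("slope",k[0], "y at .48",np.polyval(k,.48))
print("lens",fitcirc(p,(.5426,.3323),.018,(.047,.042),rng=.006,name="l11.png",box=(230,60,430,400),k=1.7,mask=lambda t:np.cos(t)<0.3))
```

```text
90 311 353 [0.3874 0.3182] 0.022897937939446264
120 311 353 [0.4027 0.3194] 0.023292810223216776
170 313 353 [0.4294 0.3222] 0.02286615822850989
220 314 353 [0.4578 0.3249] 0.022988471574156615
250 314 353 [0.4756 0.3263] 0.02341691899824542
270 315 353 [0.4879 0.3277] 0.023118483901716218
slope 0.0948748400206531 y at .48 0.32688755465535285
lens [145.4515   0.5448   0.3321]
```

View pics/l11.png

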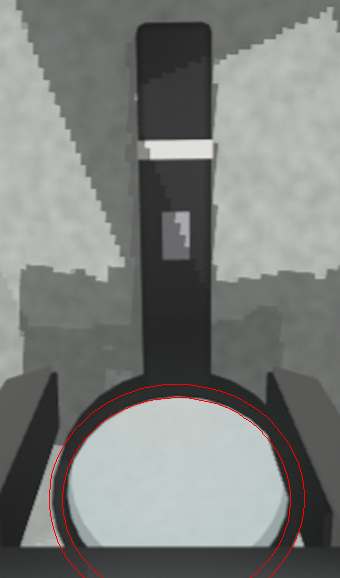

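```bash
python3 -m inch '[{"grip":0.6,"dx":0.05,"dy":0.23,"dz":0.6,"rx":-0.05,"ry":-0.1,"rz":-0.15},{"grip":0.6,"dx":0,"dy":0,"dz":0.6,"rx":0,"ry":0,"rz":0},{"grip":0.6,"dx":0,"dy":0,"dz":0.5,"rx":0,"ry":0,"rz":0},{"grip":0.6,"dx":0,"dy":0,"dz":0.4,"rx":0,"ry":0,"rz":0},{"grip":0.6,"dx":0,"dy":0,"dz":0,"rx":0,"ry":0,"rz":0},{"grip":0.6,"dx":0,"dy":0,"dz":0,"rx":0,"ry":0,"rz":0}]'
python3 - <<'E'
from h import *
plan((.480,.3268,.0175),np.pi+.0945)
E
```

```text
time: 21.62
tool_pos: [0.4832, 0.3281, 0.036]
ee_rot: [3.139, 0.008, -3.051]
wrist_force: [0.2, 0.8, -0.3]
width: 0.0561
t 21.625 tcp [0.4832 0.3281 0.036 ] rpy [ 3.1387  0.0078 -3.0508] F [ 0.1907  0.7859 -0.2803] w 0.0561
shift units [ 0.1371 -0.0405  0.7389] level-axes [ 0.1315 -0.0379  0.7401] turn units [ 0.0327  0.089  -0.0422]
```

```bash
python3 -m inch '[{"grip":0.6,"dx":0.13,"dy":-0.04,"dz":0.3,"rx":0.03,"ry":0.09,"rz":-0.04},{"grip":0.6,"dx":0,"dy":0,"dz":0.27,"rx":0,"ry":0,"rz":0},{"grip":0.6,"dx":0,"dy":0,"dz":0.1,"rx":0,"ry":0,"rz":0},{"grip":0.6,"dx":0,"dy":0,"dz":0,"rx":0,"ry":0,"rz":0}]'
python3 - <<'E'
from h import *
plan((.480,.3268,.0175),np.pi+.0945)
E
```

```text
time: 22.12
tool_pos: [0.4803, 0.3269, 0.0187]
ee_rot: [3.141, 0.0, -3.047]
wrist_force: [0.1, 0.5, 0.5]
width: 0.0566
t 22.125 tcp [0.4803 0.3269 0.0187] rpy [ 3.1411  0.0005 -3.0471] F [0.0521 0.4715 0.5442] w 0.0566
shift units [ 0.0113 -0.0024  0.0495] level-axes [ 0.0113 -0.0024  0.0495] turn units [ 0.0058  0.0053 -0.0003]
```

```bash
python3 -m inch '[{"grip":0.3,"dx":0,"dy":0,"dz":0.04,"rx":0,"ry":0,"rz":0},{"grip":0.1,"dx":0,"dy":0,"dz":0,"rx":0,"ry":0,"rz":0},{"grip":0,"dx":0,"dy":0,"dz":0,"rx":0,"ry":0,"rz":0},{"grip":0,"dx":0,"dy":0,"dz":0,"rx":0,"ry":0,"rz":0},{"grip":0,"dx":0,"dy":0,"dz":0,"rx":0,"ry":0,"rz":0},{"grip":0,"dx":0,"dy":0,"dz":0,"rx":0,"ry":0,"rz":0}]'
python3 -c "
from h import *
obs()"
```

```text
time: 22.88
tool_pos: [0.4807, 0.3269, 0.0182]
ee_rot: [3.141, 0.001, -3.047]
wrist_force: [0.3, -0.7, 0.3]
width: 0.0238
t 22.875 tcp [0.4807 0.3269 0.0182] rpy [ 3.1409  0.0014 -3.0473] F [ 0.2954 -0.7408  0.2932] w 0.0238
```

Gripped at 23.8 mm. I lift slowly, then carry it over.

```bash
python3 -m inch '[{"grip":0,"dx":0,"dy":0,"dz":-0.3,"rx":0,"ry":0,"rz":0},{"grip":0,"dx":0,"dy":0,"dz":-0.6,"rx":0,"ry":0,"rz":0},{"grip":0,"dx":0,"dy":0,"dz":-0.8,"rx":0,"ry":0,"rz":0},{"grip":0,"dx":0,"dy":0,"dz":-0.8,"rx":0,"ry":0,"rz":0},{"grip":0,"dx":0,"dy":0,"dz":-0.8,"rx":0,"ry":0,"rz":0},{"grip":0,"dx":0,"dy":0,"dz":-0.8,"rx":0,"ry":0,"rz":0},{"grip":0,"dx":0,"dy":0,"dz":-0.8,"rx":0,"ry":0,"rz":0},{"grip":0,"dx":0,"dy":0,"dz":-0.8,"rx":0,"ry":0,"rz":0},{"grip":0,"dx":0,"dy":0,"dz":-0.8,"rx":0,"ry":0,"rz":0},{"grip":0,"dx":0,"dy":0,"dz":-0.8,"rx":0,"ry":0,"rz":0},{"grip":0,"dx":0,"dy":0,"dz":0,"rx":0,"ry":0,"rz":0}]'
python3 - <<'E'
from h import *
import pickle
plan((.4904,.0249,.190),np.pi+.0945)
s=cams.snapshot("scene"); d=cams.snapshot("side"); pickle.dump(s,open("s12.pkl","wb"));pickle.dump(d,open("d12.pkl","wb"))
save(s,"s12.png",(270,200,390,300),6); save(d,"d12.png",(250,180,370,280),6)
print([(np.round(r["pixel"],1),r["score"]) for r in spotter.place_of(s,"blade_top")],[(np.round(r["pixel"],1),r["score"]) for r in spotter.place_of(d,"blade_top")])
p=cams.snapshot("wrist");save(p,"wrist12.png")
E
```

```text
time: 24.25
tool_pos: [0.4798, 0.3269, 0.2154]
ee_rot: [3.138, 0.006, -3.047]
wrist_force: [0.5, -0.7, -2.1]
width: 0.0237
t 24.25 tcp [0.4798 0.3269 0.2154] rpy [ 3.1381  0.0063 -3.0467] F [ 0.4845 -0.7172 -2.1273] w 0.0237
shift units [  0.7282 -12.0705   0.9711] level-axes [  0.7168 -12.0673   1.0179] turn units [0.0401 0.0727 0.0048]
[(array([318. , 240.9]), 0.73)] [(array([276. , 262.3]), 0.59), (array([297.4, 210.3]), 0.51)]
```

View pics/s12.png

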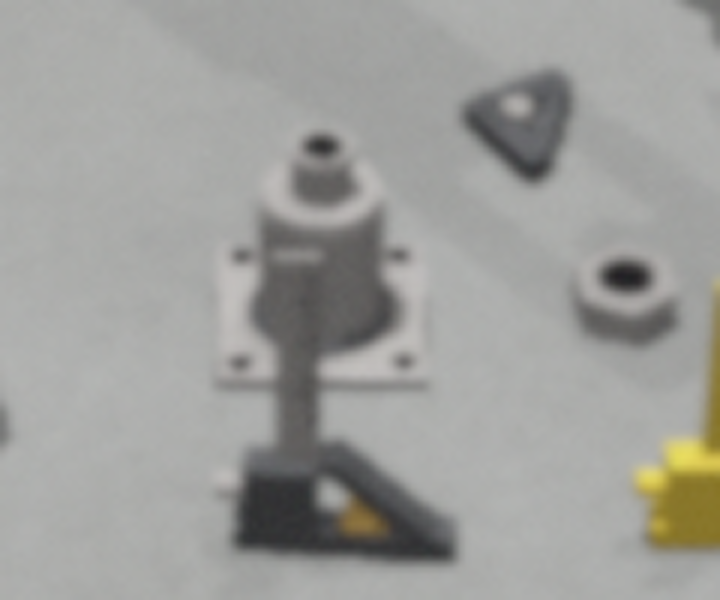

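View pics/d12.png

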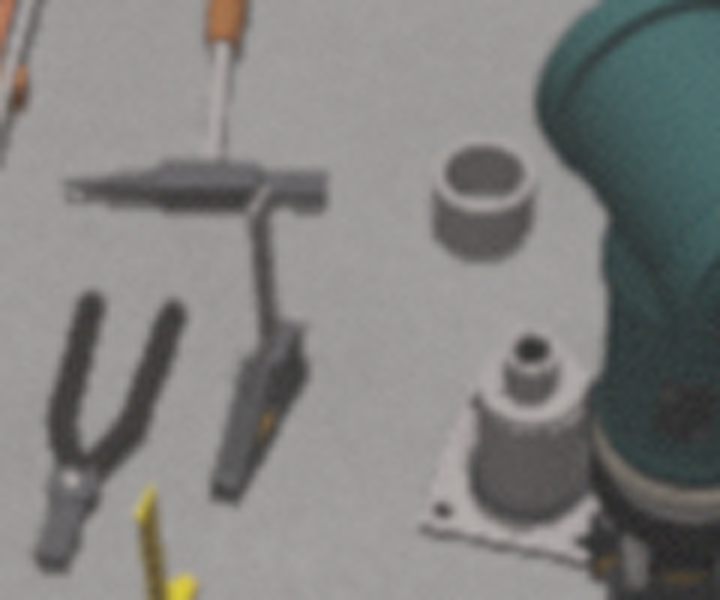

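View pics/wrist12.png

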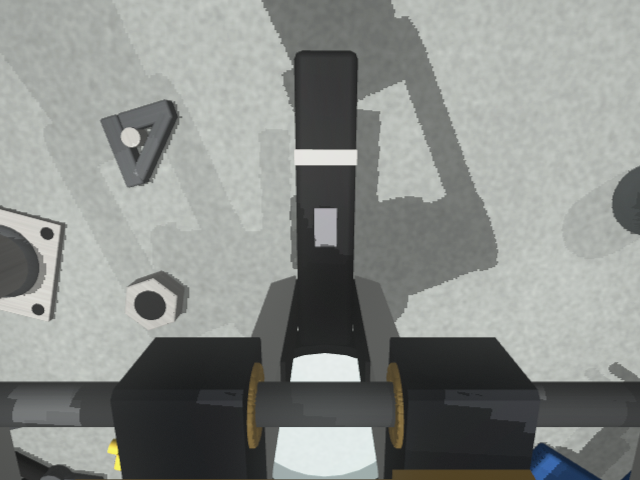

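The cap looks seated. The blade's top edge is at scene (320,242.5) and side (293.4,212.2). I check triangulation bias on the boss top, whose height is known to be 0.109.

```bash
python3 - <<'E'
from h import *
import pickle
s=pickle.load(open("s12.pkl","rb")); d=pickle.load(open("d12.pkl","rb"))
c=lambda x,y,b:(b[0]+(x+.5)/6-.5,b[1]+(y+.5)/6-.5)
S=(270,200);D=(250,180)
print("boss",tri([(s,c(321,146,S)),(d,c(532,351,D))]))
for a,b in [((299,256),(260,192)),((299,256),(261,198))]: print("blade",tri([(s,c(*a,S)),(d,c(*b,D))]))
print("nut",tri([(s,c(627,276,S)),(d,c(0,0,D))])[0][:0])
# bench-level reference: plate holes mid
print("plate ctr scene@.008",atz(s,c(np.mean([241,399,239,404]),np.mean([256,256,361,361]),S),.008))
# height of blade from scene if its xy known
for xy in [(.6985,-.008),(.695,-.006)]:
    for z in (.16,.17,.18): print(xy,z,proj(s,(*xy,z))[0],proj(d,(*xy,z))[0])
E
python3 -m inch '[{"grip":0,"dx":0.07,"dy":-0.5,"dz":0,"rx":0.04,"ry":0.07,"rz":0},{"grip":0,"dx":0.07,"dy":-0.9,"dz":0.05,"rx":0,"ry":0,"rz":0},{"grip":0,"dx":0.07,"dy":-0.9,"dz":0.05,"rx":0,"ry":0,"rz":0},{"grip":0,"dx":0.07,"dy":-0.9,"dz":0.05,"rx":0,"ry":0,"rz":0},{"grip":0,"dx":0.07,"dy":-0.9,"dz":0.05,"rx":0,"ry":0,"rz":0},{"grip":0,"dx":0.07,"dy":-0.9,"dz":0.05,"rx":0,"ry":0,"rz":0},{"grip":0,"dx":0.07,"dy":-0.9,"dz":0.05,"rx":0,"ry":0,"rz":0},{"grip":0,"dx":0.07,"dy":-0.9,"dz":0.05,"rx":0,"ry":0,"rz":0},{"grip":0,"dx":0.07,"dy":-0.9,"dz":0.05,"rx":0,"ry":0,"rz":0},{"grip":0,"dx":0.07,"dy":-0.9,"dz":0.05,"rx":0,"ry":0,"rz":0},{"grip":0,"dx":0,"dy":-0.9,"dz":0.05,"rx":0,"ry":0,"rz":0}]'
python3 -c "
from h import *
plan((.4904,.0249,.185),np.pi+.0945)"
```

```text
boss (array([0.555 , 0.0307, 0.1096]), [np.float64(0.1771714572515739), np.float64(0.15847415109053284)])
blade (array([ 0.7003, -0.0087,  0.1724]), [np.float64(0.7541434917353682), np.float64(0.6086948700683966)])
blade (array([ 0.6991, -0.0077,  0.1704]), [np.float64(0.32801388175952884), np.float64(0.2650719710570423)])
nut []
plate ctr scene@.008 [0.5526 0.0305 0.008 ]
(0.6985, -0.008) 0.16 [319.0471 245.038 ] [293.3118 215.0439]
(0.6985, -0.008) 0.17 [319.02   241.9989] [293.1348 212.8205]
(0.6985, -0.008) 0.18 [318.9927 238.9309] [292.956  210.5743]
(0.695, -0.006) 0.16 [319.5682 244.0479] [294.346  215.5782]
(0.695, -0.006) 0.17 [319.5437 241.0107] [294.1741 213.3551]
(0.695, -0.006) 0.18 [319.5189 237.9446] [294.0004 211.1092]
time: 25.88
tool_pos: [0.4777, 0.0659, 0.1951]
ee_rot: [-3.13, -0.016, -3.054]
wrist_force: [0.2, 0.6, -1.4]
width: 0.0237
t 25.875 tcp [0.4777 0.0659 0.1951] rpy [-3.1297 -0.016  -3.0542] F [ 0.2373  0.5682 -1.4343] w 0.0237
shift units [-0.3685 -1.6716  0.4172] level-axes [-0.3502 -1.679   0.4031] turn units [-0.1358 -0.1835 -0.0806]
```

Triangulation bias is small (z within 1 mm), so the blade top is at about 0.171. Closing in.

```bash
python3 -m inch '[{"grip":0,"dx":0,"dy":0,"dz":0,"rx":-0.14,"ry":-0.18,"rz":-0.08},{"grip":0,"dx":-0.18,"dy":-0.84,"dz":0.2,"rx":0,"ry":0,"rz":0},{"grip":0,"dx":-0.18,"dy":-0.84,"dz":0.2,"rx":0,"ry":0,"rz":0},{"grip":0,"dx":0,"dy":0,"dz":0.1,"rx":0,"ry":0,"rz":0},{"grip":0,"dx":0,"dy":0,"dz":0,"rx":0,"ry":0,"rz":0},{"grip":0,"dx":0,"dy":0,"dz":0,"rx":0,"ry":0,"rz":0}]'
python3 -c "
from h import *
plan((.4904,.0249,.1802),np.pi+.0945)"
```

```text
time: 26.62
tool_pos: [0.488, 0.0236, 0.1822]
ee_rot: [3.136, 0.002, -3.049]
wrist_force: [0.0, 0.1, -2.1]
width: 0.0238
t 26.625 tcp [0.488  0.0236 0.1822] rpy [ 3.1365  0.0019 -3.0492] F [ 0.0472  0.0718 -2.1254] w 0.0238
shift units [-0.1017  0.0405  0.0796] level-axes [-0.102   0.0406  0.0793] turn units [ 0.0586  0.0215 -0.0246]
```

```bash
python3 -m inch '[{"grip":0,"dx":-0.1,"dy":0.04,"dz":0.08,"rx":0.06,"ry":0.02,"rz":-0.02},{"grip":0,"dx":0,"dy":0,"dz":0,"rx":0,"ry":0,"rz":0},{"grip":0,"dx":0,"dy":0,"dz":0,"rx":0,"ry":0,"rz":0}]'
python3 - <<'E'
from h import *
import pickle
plan((.4904,.0249,.1802),np.pi+.0945)
for n,b in (("scene",(260,180,380,280)),("side",(270,180,390,280)),("wrist",None)):
    p=cams.snapshot(n); pickle.dump(p,open(n+"13.pkl","wb")); save(p,n+"13.png",b,6 if b else 1)
plan((.4904,.0249,.1802),np.pi+.0945)
E
```

```text
time: 27.0
tool_pos: [0.4905, 0.0264, 0.1805]
ee_rot: [-3.141, 0.001, -3.045]
wrist_force: [0.7, 0.0, -2.3]
width: 0.0237
t 27.0 tcp [0.4905 0.0264 0.1805] rpy [-3.1415  0.0009 -3.0451] F [ 0.7015  0.0487 -2.2901] w 0.0237
shift units [ 0.0099 -0.0601  0.0125] level-axes [ 0.0098 -0.0601  0.0125] turn units [-0.0015  0.0101  0.0228]
t 27.15 tcp [0.4905 0.0262 0.1805] rpy [-3.1415  0.0008 -3.0455] F [ 0.2384 -0.4407 -2.6287] w 0.0236
shift units [ 0.0079 -0.0512  0.0107] level-axes [ 0.0078 -0.0512  0.0107] turn units [-0.0013  0.0095  0.0178]
```

View pics/scene13.png

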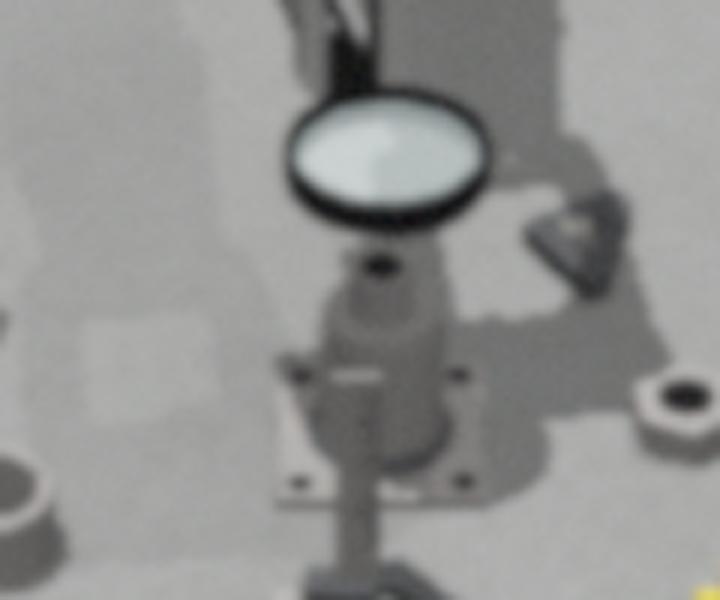

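View pics/side13.png

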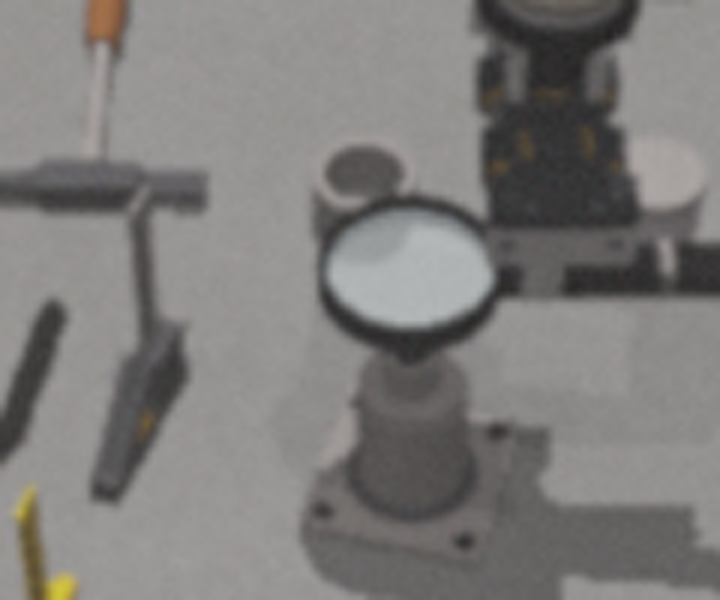

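View pics/wrist13.png

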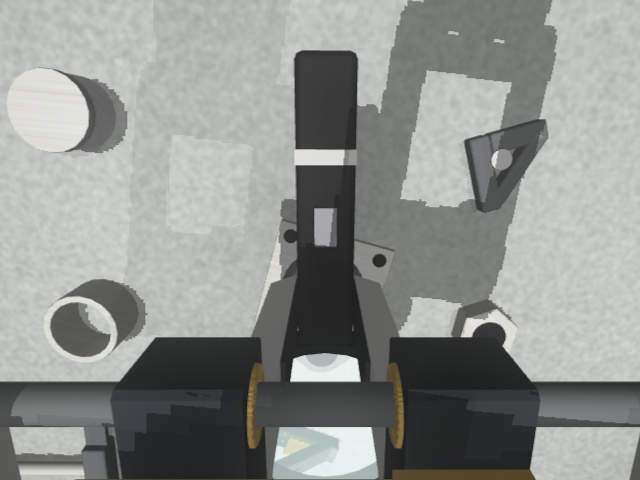

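Run:
```python
from h import *
import pickle
s=pickle.load(open("scene13.pkl","rb")); d=pickle.load(open("side13.pkl","rb"))
c=lambda x,y,b:np.array((b[0]+(x+.5)/6-.5,b[1]+(y+.5)/6-.5))
S=(260,180);D=(270,180)
X,e=tri([(s,c(388.5,160,S)),(d,c(409,272,D))]); print("silhouette centre",X,e)
# fit: bbox of projected cylinder vs measured bbox
t=np.linspace(0,2*np.pi,181)
def bb(p,c0):
    q=np.vstack([proj(p,np.c_[c0[0]+.047*np.cos(t),c0[1]+.047*np.sin(t),np.full(181,c0[2]+h)]) for h in(-.009,.009)])
    return np.r_[q.min(0),q.max(0)]
ms=np.r_[c(285,86,S),c(492,234,S)]; md=np.r_[c(318,195,D),c(500,350,D)]
r=least_squares(lambda v:np.r_[bb(s,v)-ms,(bb(d,v)-md)[[0,1,3]]],X); print("fit",r.x,r.fun)
print("blade",tri([(s,c(358,376,S)),(d,c(141,194,D))]))
print("bosstop scene (hole (380,266))",atz(s,c(380,266,S),.109))
```

```text
silhouette centre [0.5577 0.0334 0.1726] [np.float64(0.013689299178732173), np.float64(0.0123103982113493)]
fit [0.5564 0.0334 0.1728] [-0.3254 -0.7922  0.1109  0.6421 -0.1028 -0.5773  0.8119]
blade (array([ 0.6996, -0.0087,  0.1715]), [np.float64(0.591888373522746), np.float64(0.47793249498018164)])
bosstop scene (hole (380,266)) [0.5535 0.0302 0.109 ]
```

Lens centre is at (0.557,0.0334,0.1727) against the cap at (0.555,0.0307) and the blade top at 0.1715, all within tolerance. One small nudge in −y, settle, then final check.

```bash
python3 -m inch '[{"grip":0,"dx":0.03,"dy":-0.06,"dz":0.02,"rx":0,"ry":0,"rz":0},{"grip":0,"dx":0,"dy":0,"dz":0,"rx":0,"ry":0,"rz":0},{"grip":0,"dx":0,"dy":0,"dz":0,"rx":0,"ry":0,"rz":0},{"grip":0,"dx":0,"dy":0,"dz":0,"rx":0,"ry":0,"rz":0},{"grip":0,"dx":0,"dy":0,"dz":0,"rx":0,"ry":0,"rz":0},{"grip":0,"dx":0,"dy":0,"dz":0,"rx":0,"ry":0,"rz":0}]'
python3 - <<'E'
from h import *
for i in range(3):
    plan((.4904,.0249,.1802),np.pi+.0945); p=cams.snapshot("side")
print(robot.get_obs()["qvel"])
save(p,"side14.png",(270,180,390,280),6)
E
```

```text
time: 27.9
tool_pos: [0.4898, 0.0242, 0.18]
ee_rot: [-3.141, 0.001, -3.046]
wrist_force: [-0.4, 0.4, -2.1]
width: 0.0234
t 27.9 tcp [0.4898 0.0242 0.18  ] rpy [-3.1414  0.0008 -3.0461] F [-0.3868  0.3917 -2.0853] w 0.0234
shift units [-0.0256  0.024  -0.0095] level-axes [-0.0255  0.024  -0.0096] turn units [-0.0018  0.0091  0.0119]
t 27.95 tcp [0.4898 0.0243 0.18  ] rpy [-3.1414  0.0008 -3.046 ] F [-0.4138 -0.2385 -2.2999] w 0.0238
shift units [-0.0259  0.0234 -0.0091] level-axes [-0.0259  0.0235 -0.0091] turn units [-0.0018  0.0096  0.012 ]
t 28.0 tcp [0.4898 0.0243 0.18  ] rpy [-3.1415  0.0009 -3.0461] F [-0.0175  0.356  -2.7084] w 0.0236
shift units [-0.026   0.0234 -0.0087] level-axes [-0.0259  0.0234 -0.0088] turn units [-0.0015  0.0099  0.0118]
[ 0.0002  0.0009 -0.0022 -0.0012 -0.0025 -0.0011]
```

View pics/side14.png

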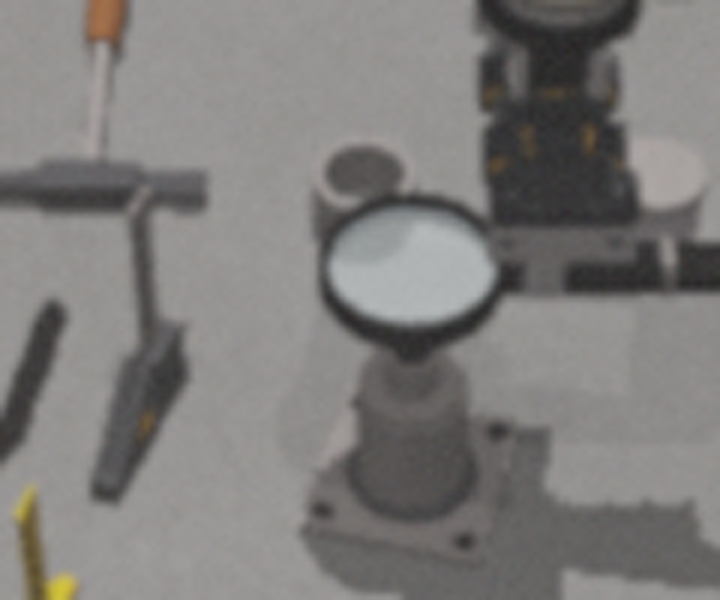

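The lens is steady, level and clear of everything over the seated cap. Handing in.

```bash
python3 -c "
from bench import robot
print(robot.close_job())"
```

```text
the job is handed in; nothing more can be done
None
```

I lowered the steel cap onto the stub, let it go, and handed the job in at 28.0 s with the lens held level over it. The hand-in gives no verdict; the figures below are my own last measurements.

- **Cap:** it took contact at the expected seated height, pressed down with about 10 N. After release the wrist camera put it about 1 mm from the pipe axis, and it looked level in the fixed-camera pictures. I did not measure its tilt as a number.
- **Lens:** before a last nudge of about 2 mm toward the cap axis, the two fixed cameras put its centre about 3–4 mm from the axis. I did not measure the offset again after the nudge.
- **Height:** the same cameras gave the lens mid-plane at 0.173 m and the blade top at 0.1715 m. The arm's own reading gave 0.171 m for the lens.
- **Steadiness:** the tool was level to 0.001 rad, joint speeds were about 0.002 rad/s, and the only load was the lens's weight.

**Disagreements:** the wrist and fixed cameras differ by about 2.5 mm in x. Three circle fits were visibly wrong in the overlays: the scene rim and two cap-plate fits. I replaced them with checked pixel centres.

I saw no sign that the stub, the square or anything else had moved.

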